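# Load primed collars onto the curing box and swing it back to the lamp

### The arm

A 7-joint arm with a two-finger parallel gripper is mounted at the origin on the work surface. World frame = base frame: x ahead of the robot, y to its left, z up, the work surface at z = 0. Lengths are in m, angles in degrees, forces in N, time in s.
With the tool pointing down it reaches from about 0.425 to 0.875 m from the base axis. Payload 4.7 kg.
Tool frame: the origin (TCP) lies on the centre line of the jaws, within the pads' length; the fingertips stand 11 mm ahead of it and the grasp point (between the pads) lies 8 mm behind it (finger_overhang is the x of the fingertips in the tool frame, in m); x points along the fingers, z is the direction in which the jaws open and shut, and the axes are right-handed (so a half turn about x gives the same grasp; the last joint's range is limited). The gripper opens to 87 mm and grips with 3 to 60 N. Pads are 19 mm wide; open, the fingers measure 117 mm over their backs; the gripper's body (75 mm by 190 mm) begins 51 mm behind the grasp point.
Start: joints at [0.808, 18.392, -4.016, 83.108, 1.295, 78.541, -3.26], TCP at [0.65, -0, 0.234] pointing down, gripper open.
Joint ranges: [-163.93, 163.93], [-17.29, 119.83], [-79.2, 71.16], [3.27, 140.29], [-89.18, 269.18], [5.43, 117.66], [-154.24, 154.24]. Speed limits (degrees/s): [147.25, 147.25, 180, 180, 180, 180, 180].

### API

Orientations are given as [roll, pitch, yaw] about the fixed x, y, z axes, in that order (R = Rz(yaw) Ry(pitch) Rx(roll)).
In Python, from cell import get_obs, read_camera, sign_off, cut_out, finger_overhang gives the robot as it stands.
- The arm moves only by the tool servo_tool, never from a script. Its argument "rows" is one flat list of numbers, 5 for each row, row after row: the shift along the world's x, y, z in mm, then the turn about the world's z in degrees, then the closure, from 0 (fully open) to 1 (shut). A call has 1 to 10 rows; each row is the pose to reach, as a shift and turn from the pose commanded when the call began; what a row does not reach only later rows make up. A row lasts 1/12 s, in which the tool goes at most 41.7 mm and 7.16 degrees, less where a joint would pass 70% of its speed; a pose out of reach is approached as far as the arm can. A call with a gripper value outside its range is refused whole. The fingers move at their own pace and stop on an object; "force" is the grip in N (left out, the last holds). Time passes only in rows, so rows that repeat a pose let the fingers close. It gives the time, the measured TCP pose, the force and the opening at its end, in the units of the state.
- get_obs(): the state, without advancing time (a new reading comes with each control period).
- read_camera(name): name is "scene" or "side" or "wrist"; returns a dict with "frame" (400x640x3 uint8, blue, green, red), "range_z" (400x640 float32, m along the optical axis (not along the pixel's ray), 0 where there is no reading), "intrinsics" (3x3 intrinsics, pixels), "k1" (the pictures are not rectified: a ray, as slopes to the right and down, at radius r is drawn at 1 + k1 r^2 times it, then the intrinsics apply), "cam_to_world" (4x4, takes a point from camera to world coordinates); the wrist camera has in their place "tool_from_camera" (4x4, takes a point from camera to tool coordinates, whose origin is the TCP and whose axes are the tool frame's). Camera axes: x right, y down, z forward; pixel columns grow to the right and rows downward; lengths in m; the calibration is good to about 2 mm. A picture is of the moment at which its call begins: read the wrist's pose just before it.
- sign_off(): hands the job in, once; it reports no verdict.
Trained networks look in a picture, given as the dict that the camera call returned (one of the last four; its "shot" number tells which), for a name from the list of things; names that differ only in an ending like _2 or _b are one class to them, and where a whole thing is asked for, a point or a joint stands for the part that bears it (a point fixed in the world has none). Each returns a list of dicts, best first, with "score" (0 to 1); they miss things now and then, are a little off and sometimes report something else, mostly with a low value. They report only what shows in the picture. A call takes as long as a camera call. They do not tell look-alikes from the thing itself.
- cut_out(name, picture): "pixels" (400x640 bool, what is visible of it) and "extent" ([centre column, centre row, width, height] in pixels, round what is visible of it).
The state is a dict: "time_s": time; "qpos": joint angles; "joint_velocities": joint speeds; "effort": joint torques, N m; "tool_pos": TCP position; "tool_rot": TCP orientation; "force": force on the tool from outside, world axes, zero at the start; "wrist_torque": the same for the moment, N m; "grip_width": finger opening in m.
Only numpy, scipy, OpenCV 4.12 (cv2) and the standard library are available. Lean on these libraries where they do the work, as an engineer would, in place of code of your own. Each camera call takes 0.05 s, during which the arm holds its last target.

### The job

Put the cork sanding block that lies in the way into the blue tray, then swing the plywood box a quarter turn about its pinned corner until its red-marked free corner meets the yellow mark. Slide every white collar on the table down over the box's two upright shafts, at most two on a shaft, lying flat; then swing the loaded box back until the same corner meets the white mark in front of the lamp, and then throw the lamp's red switch lever fully over. The box must stay on its pin, and leave the other things on the bench alone.

Things in the scene. Friction and masses are not known exactly. Their poses are not given: they have to be found in the camera images.
- box: Loose open plywood box, 0.8 kg, z up. Origin at table level on the axis of its pin socket (held corner). Outside it spans x -20..220, y -20..160 mm; walls 8 thick, 60 high; floor 6 thick. The socket, 24 mm square, is walled off to x = y = 20. Two upright 24 mm shafts at x 65 and x 155, both y 75; tops 64 mm over the table, last 9 mm tapered. Slides round the pin when pushed (2 to 5 N), stays where left.
- box_corner (a point): Point at table level under the outer edge of the box's free corner (red patch on the rim), at x 220, y 160 mm in the box's frame, 272 mm from the pin axis.
- shaft_foot0 (a point): Foot of the shaft nearer the pin, on the box's inner floor, 6 mm above the table.
- shaft_foot1 (a point): Foot of the other shaft, on the box's inner floor, 6 mm above the table.
- turnpin: Fixed upright steel pin, 20 mm diameter, 50 mm tall, origin at its foot on the table; it stands in the box's socket with 2 mm play. Seen from above the box turns anticlockwise about it from the lamp to the loading position. The painted L marks lie just outside where the free corner should be, and turn with the pin's yaw.
- load_mark (a point): Point on the table, inside the yellow L, where box_corner must be for loading; the box's yaw is then the pin's yaw + 180 degrees.
- lamp_mark (a point): Point on the table, inside the white L, where box_corner must be in front of the lamp; the box's yaw is then the pin's yaw + 90 degrees. At the start the box stands there, up to 6 degrees out. The fixed lamp, an upright black panel 240 mm wide and 240 mm tall on a foot, stands 200 to 250 mm beyond the box to the robot's left (+y).
- collar0: White primed collar (ring), 60 mm outside diameter, 32 mm bore, 28 mm high, 70 g; origin at the centre of its underside, z along its axis. Starts flat on the table at the robot's right. Two to four of the four collars are present.
- collar1: White primed collar (ring), 60 mm outside diameter, 32 mm bore, 28 mm high, 70 g; origin at the centre of its underside, z along its axis. Starts flat on the table at the robot's right. Two to four of the four collars are present.
- collar2: White primed collar (ring), 60 mm outside diameter, 32 mm bore, 28 mm high, 70 g; origin at the centre of its underside, z along its axis. Starts flat on the table at the robot's right. Two to four of the four collars are present.
- collar3: White primed collar (ring), 60 mm outside diameter, 32 mm bore, 28 mm high, 70 g; origin at the centre of its underside, z along its axis. Starts flat on the table at the robot's right. Two to four of the four collars are present.
- collar0_mid (a point): Centre of collar0, 14 mm above its underside.
- collar1_mid (a point): Centre of collar1, 14 mm above its underside.
- collar2_mid (a point): Centre of collar2, 14 mm above its underside.
- collar3_mid (a point): Centre of collar3, 14 mm above its underside.
- sanding_block: Loose cork sanding block, 90 x 50 x 32 mm (x, y, z), origin at the centre of its underside. Lies in the box's swing path.
- tool_tray: Fixed blue open tray, 130 x 130 mm outside, walls 5 mm thick and 25 mm high, floor 5 mm thick; origin at the centre of its underside.
- lamp_switch (a joint): Angle of the lamp's red switch lever in rad: 0 is off, leaning to its housing's -x; 1.0 is fully over, leaning to +x. Stays where it is left; starts at 0 to 0.15.
- lamp_switch_tip (a point): Centre of the lever's tip; the lever is about 60 mm long.
- lamp_switch_base: Fixed housing of the lever, at the robot's left; origin at the centre of its underside on the table. The lever is thrown over along the housing's +x direction.
- glue: Glue bottle, 56 mm diameter, 150 mm tall; to be left alone.
- brush: Brush, 180 mm long, lying on the table; to be left alone.
Things that resemble listed ones, but are neither listed nor needed, are in the scene too. Leave any green or orange look-alike of the collar1 alone.

How it is judged (in metres and radians):
On the way, in this order (a step that is already met when the one before it is completed fails the run):
1. the sanding block lies flat in the blue tray (horizontal distance between sanding_block and tool_tray below 0.05 m and height (world z) of sanding_block below 0.012 m and linear speed of sanding_block below 0.03 m/s), for 0.2 s.
2. the box is turned to the loading position, free corner at the yellow mark (horizontal distance between box_corner and load_mark below 0.025 m and linear speed of box below 0.02 m/s and angular speed of box below 0.1 rad/s), for 0.3 s.
3. with the box there, every collar present is on a shaft, lying flat, at most two on each (all of step 2 and (horizontal distance between collar0_mid and shaft_foot0 below 0.01 m or horizontal distance between collar0_mid and shaft_foot1 below 0.01 m) and height (world z) of each of collar0_mid, collar1_mid, collar2_mid, collar3_mid below 0.054 m and angle between the z axis of each of collar0, collar1, collar2, collar3 and the z axis of box, either way round below 0.12 rad and linear speed of each of collar0, collar1, collar2, collar3 below 0.03 m/s and (horizontal distance between collar1_mid and shaft_foot0 below 0.01 m or horizontal distance between collar1_mid and shaft_foot1 below 0.01 m) and (horizontal distance between collar2_mid and shaft_foot0 below 0.01 m or horizontal distance between collar2_mid and shaft_foot1 below 0.01 m) and (horizontal distance between collar3_mid and shaft_foot0 below 0.01 m or horizontal distance between collar3_mid and shaft_foot1 below 0.01 m)), for 0.2 s.
4. the loaded box is turned back, free corner at the white mark (horizontal distance between box_corner and lamp_mark below 0.025 m and linear speed of box below 0.02 m/s and angular speed of box below 0.1 rad/s and (horizontal distance between collar0_mid and shaft_foot0 below 0.01 m or horizontal distance between collar0_mid and shaft_foot1 below 0.01 m) and height (world z) of each of collar0_mid, collar1_mid, collar2_mid, collar3_mid below 0.054 m and angle between the z axis of each of collar0, collar1, collar2, collar3 and the z axis of box, either way round below 0.12 rad and linear speed of each of collar0, collar1, collar2, collar3 below 0.03 m/s and (horizontal distance between collar1_mid and shaft_foot0 below 0.01 m or horizontal distance between collar1_mid and shaft_foot1 below 0.01 m) and (horizontal distance between collar2_mid and shaft_foot0 below 0.01 m or horizontal distance between collar2_mid and shaft_foot1 below 0.01 m) and (horizontal distance between collar3_mid and shaft_foot0 below 0.01 m or horizontal distance between collar3_mid and shaft_foot1 below 0.01 m)), for 0.3 s.
5. the lamp switch is thrown fully over (value of joint lamp_switch above 0.8 rad), for 0.2 s.
At the end, for the whole second after the job is handed in: Box on its pin, free corner within 25 mm of the white mark; every collar present on a shaft, at most two on each, centred within 10 mm and flat (0.12 rad); sanding block flat in the blue tray, centres within 50 mm; lamp switch beyond 0.8 rad; all at rest (all of step 1 and all of step 4 and value of joint lamp_switch above 0.8 rad); the robot touches nothing.
It fails at once if the box comes off its pin or is tipped (horizontal distance between box and turnpin above 0.012 m or height (world z) of box above 0.02 m or angle between box's own z axis and vertical above 0.12 rad).
It fails at once if another thing on the bench is moved more than 30 mm (distance of any of glue, brush from where it was at the start of the episode above 0.03 m).
Of collar0, collar1, collar2, collar3 only 2 to 4 are there at a start; the rules pass over those that are not, and their reading is None.
At some moment in a run one of sanding_block, collar0, collar1, collar2, collar3 may be knocked a few centimetres aside while the robot is not near it.
Once in a run the grip may slacken for a moment while it holds something.
It also fails if it takes over 210 s, if anything falls off the work surface, if the arm or the gripper's body presses on something with over 40 N, if the wrist force passes 120 N, or if a joint passes its speed limit or range.

## Working session

There is one attempt and no reset: what is moved stays moved. The work goes in short steps, Python scripts to look and compute and a tool call to move; the robot and the scene stay as the last step left them, time stands still between calls to the robot, and variables do not carry over. Pictures are saved under pics/ and viewed, and the job is handed in when it is done.

Besides the shell and the picture viewer there is one more tool, called after ">>>" as name(argument=value, ...) on one line, values as JSON. servo_tool: Moves the arm, as the interface text tells. Its arguments: {"type":"object","properties":{"rows":{"type":"array"},"force":{"type":"number"}},"required":["rows"]}

```bash
ls; mkdir -p pics; cat > h.py <<'E'
import numpy as np, cv2
from cell import get_obs, read_camera, sign_off, cut_out, finger_overhang
from scipy.spatial.transform import Rotation as R
def save(p,n,crop=None,s=1):
    f=p["frame"]
    if crop: f=f[crop[1]:crop[3],crop[0]:crop[2]]
    f=cv2.resize(f,None,fx=s,fy=s,interpolation=cv2.INTER_CUBIC) if s!=1 else f
    cv2.imwrite(f"pics/{n}.png",f)
def c2w(p,obs=None):
    if "cam_to_world" in p: return np.array(p["cam_to_world"])
    T=np.eye(4);T[:3,:3]=R.from_euler('xyz',obs["tool_rot"],degrees=True).as_matrix();T[:3,3]=obs["tool_pos"]
    return T@np.array(p["tool_from_camera"])
def rays(p,uv):
    K=np.array(p["intrinsics"]);uv=np.atleast_2d(uv).astype(float)
    d=(uv-[K[0,2],K[1,2]])/[K[0,0],K[1,1]]
    q=d.copy()
    for _ in range(20): q=d/(1+p["k1"]*(q**2).sum(1,keepdims=True))
    return np.c_[q,np.ones(len(q))]
def onz(p,uv,z,obs=None):
    T=c2w(p,obs);d=rays(p,uv)@T[:3,:3].T;o=T[:3,3]
    t=(z-o[2])/d[:,2]
    return o+d*t[:,None]
def cloud(p,obs=None,mask=None):
    z=p["range_z"];m=z>0
    if mask is not None:m&=mask
    v,u=np.nonzero(m)
    r=rays(p,np.c_[u,v])*z[v,u][:,None]
    T=c2w(p,obs);return r@T[:3,:3].T+T[:3,3],np.c_[u,v]
def proj(p,X,obs=None):
    T=np.linalg.inv(c2w(p,obs));X=np.atleast_2d(X);c=X@T[:3,:3].T+T[:3,3]
    q=c[:,:2]/c[:,2:];q=q*(1+p["k1"]*(q**2).sum(1,keepdims=True))
    K=np.array(p["intrinsics"]);return q*[K[0,0],K[1,1]]+[K[0,2],K[1,2]]
E
python3 - <<'E'
from h import *
print(get_obs(),finger_overhang)
for n in["scene","side","wrist"]:
    p=read_camera(n);save(p,n+"0");print(n,p["shot"],p["intrinsics"],p["k1"],p.get("cam_to_world"))
E
```

```text
pics
{'time_s': 0.0, 'qpos': array([ 0.8086494 , 18.43980351, -4.01450399, 83.17468669,  1.29587174,
       78.54090177, -3.25901615]), 'joint_velocities': array([-0.07681235, -0.0169609 ,  0.01776924, -0.08416289, -0.01402058,
       -0.07533453,  0.08248714]), 'effort': array([-2.58547143e-04, -4.91284704e+01, -4.03903294e-01, -3.12526345e+01,
       -6.40594075e-02,  4.37659642e-02,  1.61017233e-04]), 'tool_pos': array([ 6.49467785e-01, -7.53423533e-05,  2.32454817e-01]), 'tool_rot': array([-176.40178081,   89.88967788, -176.40050248]), 'force': array([ 0.31209445,  0.73865602, -0.25341133]), 'wrist_torque': array([ 0.02584313, -0.03891742,  0.02095965]), 'grip_width': 0.08750667465749054} 0.011
scene 1 [[469.07147691   0.         320.53198717]
 [  0.         469.07147691 200.31323036]
 [  0.           0.           1.        ]] 0.018005582645980928 [[-0.05378439  0.80429456 -0.59179177  1.4138106 ]
 [ 0.99850004  0.03723996 -0.04013542 -0.07531672]
 [-0.0102424  -0.59306277 -0.80509108  1.24702572]
 [ 0.          0.          0.          1.        ]]
side 2 [[377.46538936   0.         317.07073125]
 [  0.         377.46538936 203.73452031]
 [  0.           0.           1.        ]] -0.040485745525803946 [[ 0.97576438 -0.13688376  0.1707241   0.34345648]
 [-0.21871217 -0.58514719  0.78087627 -0.95546248]
 [-0.00699056 -0.79929069 -0.60090393  0.72834998]
 [ 0.          0.          0.          1.        ]]
wrist 3 [[285.06568595   0.         320.30262663]
 [  0.         285.06568595 197.96734731]
 [  0.           0.           1.        ]] -0.0353423033954176 None
```

View pics/scene0.png

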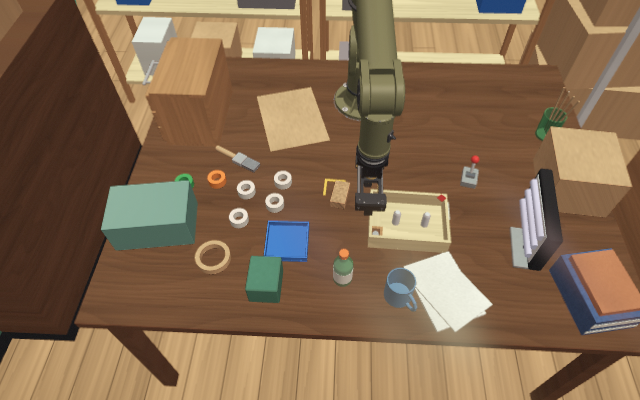

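View pics/side0.png

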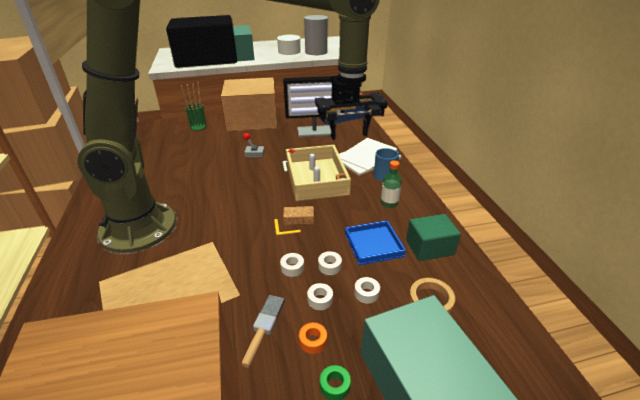

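View pics/wrist0.png

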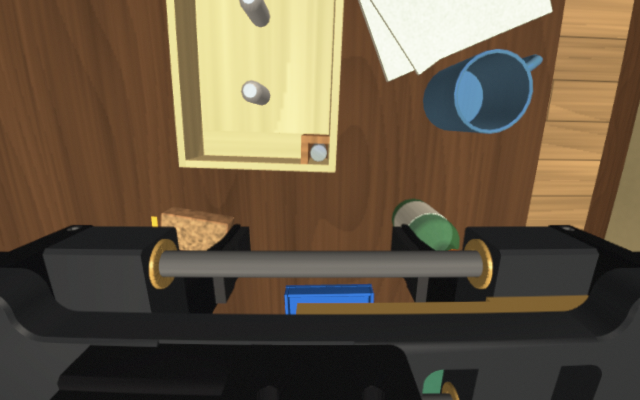

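```bash
python3 - <<'E'
from h import *
np.set_printoptions(precision=3,suppress=True)
for n in["scene","side"]:
    p=read_camera(n)
    for k in["collar0","sanding_block","tool_tray","box","turnpin","lamp_switch","lamp_switch_base","glue","brush","shaft_foot0","box_corner"]:
        for d in cut_out(k,p)[:6]:
            P,_=cloud(p,mask=d["pixels"])
            if len(P)==0: print(n,k,d["score"],d["extent"],"nodepth");continue
            zt=np.percentile(P[:,2],90)
            T=P[P[:,2]>zt-0.006]
            print(n,k,round(d["score"],2),np.round(d["extent"]),"med",np.median(P,0),"zt",zt,"top mid",(T.max(0)+T.min(0))/2,"size",np.ptp(T,axis=0), "all", P.min(0),P.max(0))
p=read_camera("scene");save(p,"sA",(190,140,480,300),2.7)
E
```

```text
scene collar0 0.78 [218. 178.  20.  20.] med [ 0.437 -0.491  0.023] zt 0.02997512233393378 top mid [ 0.437 -0.493  0.029] size [0.059 0.057 0.01 ] all [ 0.391 -0.521 -0.005] [ 0.466 -0.462  0.034]
scene collar0 0.71 [185. 182.  18.  10.] med [ 0.443 -0.597  0.026] zt 0.030122081416268907 top mid [ 0.447 -0.596  0.03 ] size [0.037 0.055 0.011] all [ 0.425 -0.624  0.005] [ 0.466 -0.569  0.035]
scene collar0 0.7 [240. 219.  21.  17.] med [ 0.595 -0.392  0.025] zt 0.02982830672483332 top mid [ 0.591 -0.393  0.03 ] size [0.058 0.058 0.011] all [ 0.562 -0.422 -0.003] [ 0.621 -0.364  0.035]
scene collar0 0.68 [245. 192.  20.  17.] med [ 0.48  -0.387  0.024] zt 0.029731063883900878 top mid [ 0.476 -0.387  0.029] size [0.06  0.057 0.011] all [ 0.446 -0.415 -0.001] [ 0.508 -0.357  0.034]
scene collar0 0.57 [284. 182.  15.  16.] med [ 0.438 -0.268  0.025] zt 0.029997464642427873 top mid [ 0.432 -0.269  0.028] size [0.057 0.057 0.009] all [ 0.401 -0.298 -0.002] [ 0.46  -0.24   0.033]
scene collar0 0.55 [275. 204.  20.  19.] med [ 0.532 -0.287  0.024] zt 0.029522524176500343 top mid [ 0.526 -0.28
[... 6335 characters left out ...]
889862566 top mid [0.581 0.138 0.063] size [0.188 0.248 0.014] all [ 0.487  0.012 -0.001] [0.69  0.372 0.07 ]
side shaft_foot0 0.37 [321. 298.  26.  33.] med [ 0.472 -0.393  0.026] zt 0.03036595398070827 top mid [ 0.473 -0.388  0.028] size [0.059 0.061 0.008] all [ 0.443 -0.419 -0.001] [ 0.509 -0.331  0.032]
side box_corner 0.62 [261. 332.  44.  74.] med [ 0.336 -0.437  0.019] zt 0.021961629017229332 top mid [ 0.333 -0.443  0.02 ] size [0.105 0.163 0.009] all [ 0.279 -0.526 -0.001] [ 0.386 -0.362  0.025]
side box_corner 0.55 [320. 173.  65.  56.] med [0.58  0.142 0.029] zt 0.061634285513238664 top mid [0.581 0.138 0.063] size [0.188 0.248 0.014] all [ 0.487  0.012 -0.002] [0.708 0.372 0.07 ]
```

View pics/sA.png

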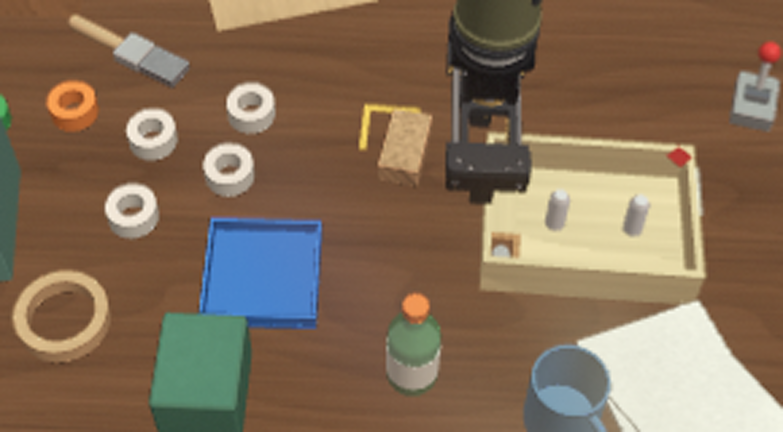

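```bash
cat >> h.py <<'E'
def top(p,name,obs=None,near=None,h=0.03,tol=0.006,i=0):
    out=[]
    for d in cut_out(name,p):
        P,_=cloud(p,obs,mask=d["pixels"])
        T=P[abs(P[:,2]-h)<tol]
        if len(T)<20: continue
        c,s,a=cv2.minAreaRect((T[:,:2]*1000).astype(np.float32))
        out.append((d["score"],np.round(c,1),np.round(s,1),round(a,1),np.round(np.median(T[:,2])*1000,1),len(T)))
    if near is not None: out=[o for o in out if np.hypot(*(o[1]-np.array(near)))<60]
    return out
E
python3 - <<'E'
from h import *
o=get_obs();print(R.from_euler('xyz',o["tool_rot"],degrees=True).as_matrix().round(3))
p=read_camera("scene");print(*top(p,"sanding_block",h=.034),sep="\n")
p=read_camera("side");print(*top(p,"sanding_block",h=.034),sep="\n")
E
```

```text
[[ 0. -0.  1.]
 [-0.  1.  0.]
 [-1. -0.  0.]]
(0.81, array([481.8, -75. ]), array([49.8, 93.2]), 80.8, np.float64(31.5), 288)
(0.49, array([585.8, 137.8]), array([239.5, 181.1]), 87.7, np.float64(34.3), 355)
(0.62, array([479.3, -75.6]), array([54.7, 87.7]), 81.4, np.float64(33.7), 340)
```

>>> servo_tool(rows=[-15, -7, 0, -7, 0, -30, -15, 0, -14, 0, -50, -23, 0, -21, 0, -65, -30, 0, -28, 0, -80, -37, 0, -35, 0, -100, -45, 0, -42, 0, -115, -52, 0, -49, 0, -130, -60, 0, -56, 0, -145, -68, 0, -63, 0, -165, -76, 0, -70, 0])

```text
time_s: 2.43
tool_pos: [0.4848, -0.0762, 0.2337]
tool_rot: [63.9, 90.0, -6.4]
force: [-0.1, -0.3, 0.1]
grip_width: 0.0873
```

>>> servo_tool(rows=[-1, 0, -10, -7, 0, -1, 0, -20, -14, 0, -2, 0, -30, -21, 0, -2, 0, -40, -28, 0, -3, 0, -40, -29, 0, -3, 0, -40, -29, 0])

```text
time_s: 2.93
tool_pos: [0.4816, -0.076, 0.1934]
tool_rot: [-80.9, 89.9, -179.8]
force: [0.4, 0.6, 0.4]
grip_width: 0.0869
```

```bash
python3 - <<'E'
from h import *
o=get_obs();p=read_camera("wrist");save(p,"w1")
print(o["tool_pos"],o["qpos"],*top(p,"sanding_block",o,h=.032),sep="\n")
p=read_camera("scene");save(p,"s1")
print(*top(p,"tool_tray",h=.025),sep="\n")
E
```

```text
[ 0.48156421 -0.07600864  0.19344496]
[ 2.31730961e+00  9.16924410e-02  3.53290278e+00  1.08804265e+02
  3.18556844e-04  7.11603797e+01 -9.30230114e+01]
(0.83, array([477.6, -75.5]), array([49.7, 88.9]), 80.0, np.float64(32.5), 3347)
(0.79, array([ 664.8, -232.9]), array([134.8, 130. ]), 1.2, np.float64(23.9), 265)
```

View pics/w1.png

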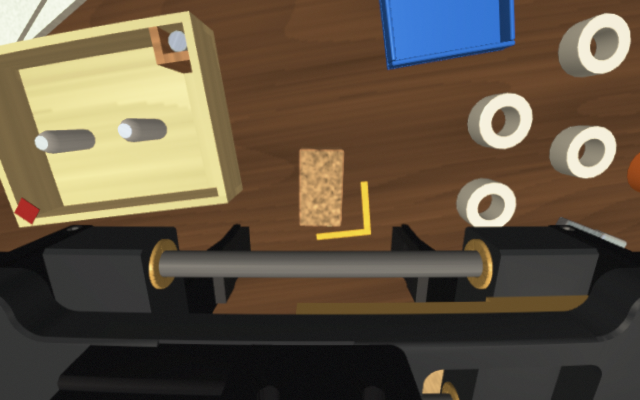

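View pics/s1.png

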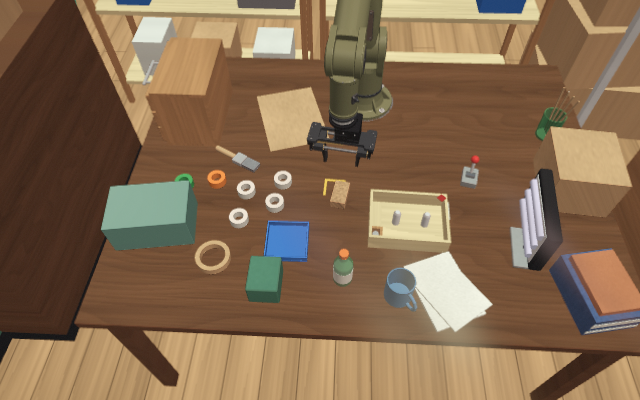

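```bash
python3 - <<'E'
from h import *
np.set_printoptions(precision=1,suppress=True)
o=get_obs();p=read_camera("wrist")
print(*top(p,"collar0",o,h=.028),sep="\n")
print(*top(p,"tool_tray",o,h=.025),sep="\n")
# shafts: pts z 60..66 inside box, pin z~50
P,uv=cloud(p,o)
m=(P[:,2]>.060)&(P[:,2]<.072)&(uv[:,0]<250)&(uv[:,1]<215)
import cv2
im=np.zeros((400,640),np.uint8);im[uv[m][:,1],uv[m][:,0]]=1
for q,zc in [((40,142),.064),((125,130),.064),((178,41),.05),((26,210),.06)]:
    print(q,onz(p,q,zc,o)*1000, onz(p,q,0,o)*1000)
hsv=cv2.cvtColor(p["frame"],cv2.COLOR_BGR2HSV)
y=cv2.inRange(hsv,(22,150,150),(34,255,255));y[:,:280]=0
n,l,s,c=cv2.connectedComponentsWithStats(y)
for i in range(1,n):
  if s[i][4]>50:
    vu=np.argwhere(l==i)[:,::-1];X=onz(p,vu,0,o)*1000;print("yellow",s[i],X.min(0),X.max(0))
    r=cv2.minAreaRect(X[:,:2].astype(np.float32));print(r,cv2.boxPoints(r))
cv2.imwrite("pics/w1c.png",cv2.resize(p["frame"][0:240,0:400],None,fx=2,fy=2))
E
```

```text
(0.98, array([ 586.6, -392.9]), array([58. , 60.7]), 5.6, np.float64(28.1), 2115)
(0.94, array([ 520.5, -286.1]), array([59.6, 58.4]), 76.9, np.float64(28.3), 1819)
(0.84, array([ 428.2, -269.1]), array([59.5, 51.9]), 81.7, np.float64(28.4), 1377)
(0.66, array([ 471.9, -386.6]), array([59. , 59.5]), 7.6, np.float64(28.2), 1703)
(0.56, array([ 627.9, -232.9]), array([ 65.1, 129.9]), 0.5, np.float64(24.9), 1395)
(40, 142) [[578.6 196.4  64. ]] [[584.7 260.5   0. ]]
(125, 130) [[574.7 104.1  64. ]] [[579.9 147.3   0. ]]
(178, 41) [[647.3  36.1  50. ]] [[663.5  56.8   0. ]]
(26, 210) [[512.2 246.9  60. ]] [[504.  316.8   0. ]]
yellow [317 183  54  57 556] [ 401.8 -131.4    0. ] [470.7 -59.    0. ]
((437.3846740722656, -95.36702728271484), (69.67088317871094, 69.4177017211914), 87.2606430053711) [[ 401.1 -128.5]
 [ 470.4 -131.8]
 [ 473.7  -62.2]
 [ 404.4  -58.9]]
```

View pics/w1c.png

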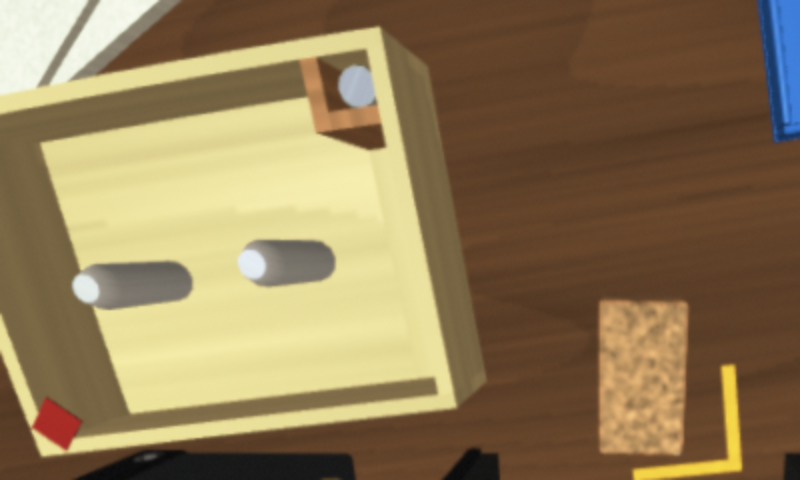

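>>> servo_tool(rows=[-4, 0, -30, 0, 0, -4, 0, -60, 0, 0, -4, 0, -90, 0, 0, -4, 0, -120, 0, 0, -4, 0, -145, 0, 0, -4, 0, -160, 0, 0, -4, 0, -170, 0, 0, -4, 0, -176, 0, 0, -4, 0, -176, 0, 0.2, -4, 0, -176, 0, 0.7], force=25)

```text
time_s: 4.12
tool_pos: [0.4787, -0.0761, 0.0183]
tool_rot: [89.3, 89.9, -9.7]
force: [1.1, 1.6, -0.0]
grip_width: 0.0801
```

>>> servo_tool(rows=[0, 0, 0, 0, 0.8, 0, 0, 0, 0, 0.8, 0, 0, 0, 0, 0.8, 0, 0, 0, 0, 0.8, 0, 0, 10, 0, 0.8, 0, 0, 30, 0, 0.8, 0, 0, 55, 0, 0.8, 0, 0, 80, 0, 0.8, 0, 0, 80, 0, 0.8], force=30)

```text
time_s: 4.87
tool_pos: [0.4816, -0.0765, 0.1031]
tool_rot: [93.8, 89.5, -5.2]
force: [1.2, 0.0, -0.4]
grip_width: 0.0501
```

>>> servo_tool(rows=[20, -17, 0, 2, 0.8, 45, -38, 0, 4, 0.8, 70, -59, 0, 6, 0.8, 95, -80, 0, 8, 0.8, 120, -101, 0, 10, 0.8, 145, -122, 0, 10, 0.8, 165, -140, 0, 10, 0.8, 180, -152, 0, 10, 0.8, 185, -157, 0, 10, 0.8, 185, -157, 0, 10, 0.8])

```text
time_s: 5.7
tool_pos: [0.663, -0.2345, 0.0967]
tool_rot: [-63.4, 89.9, -152.5]
force: [0.3, -0.8, -1.1]
grip_width: 0.0497
```

```bash
python3 - <<'E'
from h import *
o=get_obs();p=read_camera("wrist");save(p,"w2");print(o["tool_pos"],o["grip_width"])
print(*top(p,"tool_tray",o,h=.025),sep="\n")
E
```

```text
[ 0.66299975 -0.23448456  0.09673365] 0.04965807437731957
(0.95, array([ 661.6, -232.9]), array([129.1, 130.8]), 1.1, np.float64(25.3), 2802)
```

View pics/w2.png

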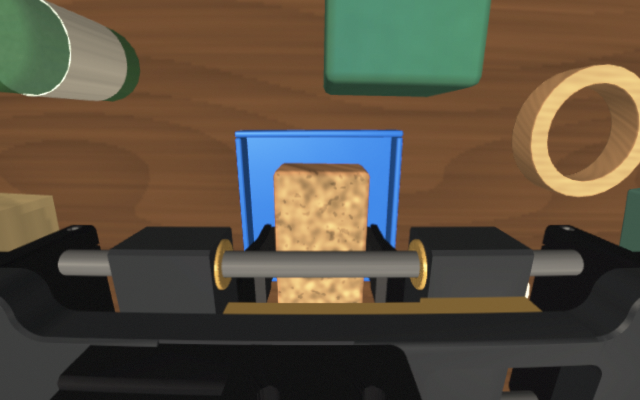

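>>> servo_tool(rows=[0, 1, -25, 0, 0.8, 0, 1, -45, 0, 0.8, 0, 1, -60, 0, 0.8, 0, 1, -68, 0, 0.8, 0, 1, -73, 0, 0.8, 0, 1, -73, 0, 0.8, 0, 1, -73, 0, 0.25, 0, 1, -73, 0, 0.25, 0, 1, -73, 0, 0.25])

```text
time_s: 6.55
tool_pos: [0.6634, -0.2319, 0.0252]
tool_rot: [71.0, 89.9, -18.0]
force: [0.3, 0.1, -0.4]
grip_width: 0.0612
```

>>> servo_tool(rows=[0, 0, 0, 0, 0.25, 0, 0, 15, 0, 0.25, 0, 0, 40, 0, 0.2, 0, 0, 70, 0, 0, 0, 0, 100, 0, 0, 0, 0, 130, 0, 0, 0, 0, 160, 0, 0, -30, 30, 160, 0, 0, -60, 60, 160, 0, 0])

```text
time_s: 7.3
tool_pos: [0.6058, -0.1752, 0.1883]
tool_rot: [66.1, 89.6, -23.1]
force: [-0.0, 1.2, 0.6]
grip_width: 0.0867
```

```bash
python3 - <<'E'
from h import *
o=get_obs();print(o["tool_pos"],o["tool_rot"])
for n in["scene","wrist","side"]:
    p=read_camera(n);save(p,n+"3");print(n,*top(p,"sanding_block",o,h=.035),*top(p,"box",o,h=.06),sep="\n")
E
```

```text
[ 0.60583575 -0.17519706  0.18831237] [ 66.09488251  89.59176777 -23.10676915]
scene
(0.74, array([ 666.6, -229.8]), array([50. , 91.1]), 90.0, np.float64(36.4), 404)
(0.7, array([ 529.8, -285.8]), array([48.5, 49.8]), 14.8, np.float64(30.1), 34)
(0.64, array([583. , 138.1]), array([239.8, 186.2]), 87.6, np.float64(59.1), 823)
wrist
(0.89, array([ 667.1, -236.1]), array([49.7, 89.7]), 90.0, np.float64(40.6), 951)
(0.38, array([620.6,  97.3]), array([177.4, 112.1]), 86.0, np.float64(35.0), 1106)
(0.73, array([652.2,  30.9]), array([15.9, 13.7]), 0.3, np.float64(54.3), 39)
(0.57, array([621.5,  93.8]), array([168.6, 107.2]), 87.5, np.float64(62.9), 3411)
(0.15, array([762.6, -77.3]), array([15. , 48.4]), 31.5, np.float64(60.4), 298)
side
(0.6, array([ 661.7, -229.5]), array([87.4, 53.6]), 1.0, np.float64(38.4), 438)
(0.24, array([ 524.6, -288.2]), array([54.8, 51.2]), 76.9, np.float64(30.1), 132)
(0.69, array([580.8, 139.5]), array([248.2, 179.6]), 87.9, np.float64(61.0), 531)
```

View pics/wrist3.png

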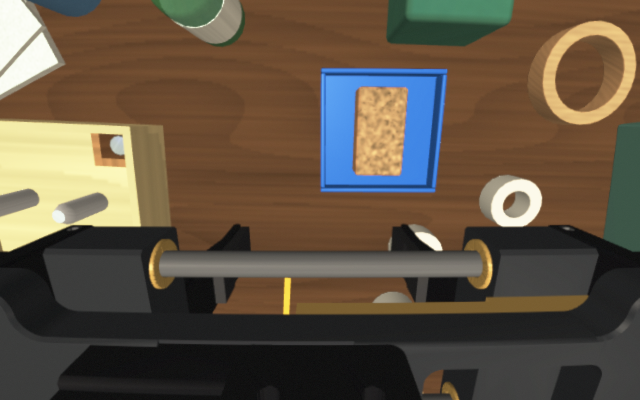

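View pics/scene3.png

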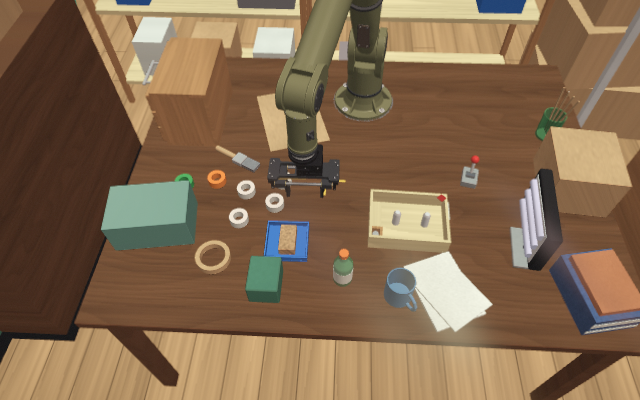

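>>> servo_tool(rows=[-8, 26, 0, 7, 0, -16, 52, 0, 14, 0, -24, 78, 0, 21, 0, -32, 104, 0, 28, 0.2, -40, 130, 0, 35, 0.4, -49, 156, 0, 42, 0.6, -57, 182, 0, 49, 0.75, -65, 208, 0, 56, 0.75, -73, 234, 0, 63, 0.75, -82, 260, 0, 70, 0.75])

```text
time_s: 8.58
tool_pos: [0.5226, 0.0876, 0.1848]
tool_rot: [29.7, 90.0, 11.0]
force: [0.9, -0.2, 0.0]
grip_width: 0.0484
```

>>> servo_tool(rows=[-9, 29, 0, 7, 0.75, -17, 58, 0, 14, 0.75, -25, 80, 0, 17, 0.75, -27, 87, 0, 17, 0.75, -27, 87, 0, 17, 0.75])

```text
time_s: 9.0
tool_pos: [0.4948, 0.176, 0.1847]
tool_rot: [86.3, 90.0, 84.4]
force: [0.6, -0.5, -0.2]
grip_width: 0.023
```

```bash
python3 - <<'E'
from h import *
o=get_obs();print(o["tool_pos"],o["tool_rot"],o["qpos"],o["grip_width"])
z=R.from_euler('xyz',o["tool_rot"],degrees=True).as_matrix()[:,2];print("jaw",np.degrees(np.arctan2(z[1],z[0])))
p=read_camera("wrist");save(p,"w4");p=read_camera("scene");save(p,"s4",(320,120,560,300),3)
E
```

```text
[0.49481204 0.17596634 0.18466525] [86.32177275 89.96792454 84.39964641] [ -7.95191174   5.70417225 -15.35852959 104.13259433   1.57187448
  70.35702342 -25.6881956 ] 0.0230311244431578
jaw -1.9221269120213327
```

View pics/w4.png

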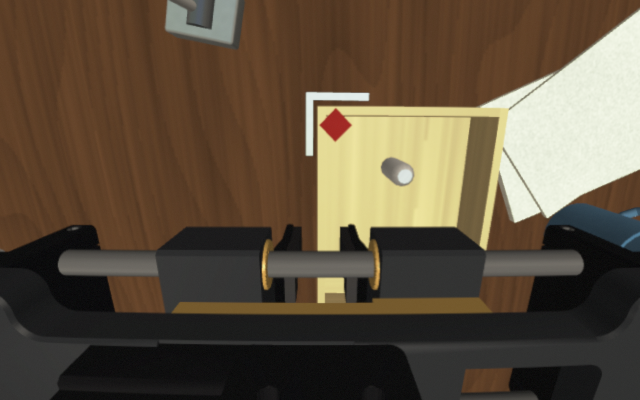

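View pics/s4.png

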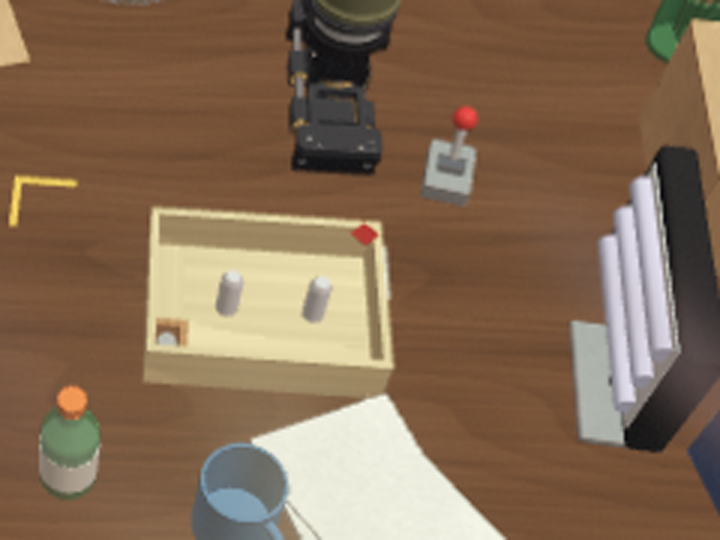

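```bash
python3 - <<'E'
from h import *
np.set_printoptions(precision=1,suppress=True)
o=get_obs();p=read_camera("wrist")
cv2.imwrite("pics/w4c.png",cv2.resize(p["frame"][80:240,290:520],None,fx=3.4,fy=3.4,interpolation=cv2.INTER_CUBIC))
def f(n,q,z): print(n,onz(p,q,z,o)[0]*1000)
f("outer L",(306,92),0);f("L inner",(315,100),0);f("L end1",(308,156),0);f("L end2",(369,97),0)
f("rim corner free",(317,107),.06);f("rim left low",(317,210),.06);f("rim top right",(507,110),.06);f("shaft1 top",(404,175),.064)
E
```

```text
outer L [482.8 276.2   0. ]
L inner [492.5 267.3   0. ]
L end1 [481.5 204.9   0. ]
L end2 [553.1 268.2   0. ]
rim corner free [495.  256.8  60. ]
rim left low [490.9 156.9  60. ]
rim top right [673.9 248.5  60. ]
shaft1 top [576.8 190.4  64. ]
```

View pics/w4c.png

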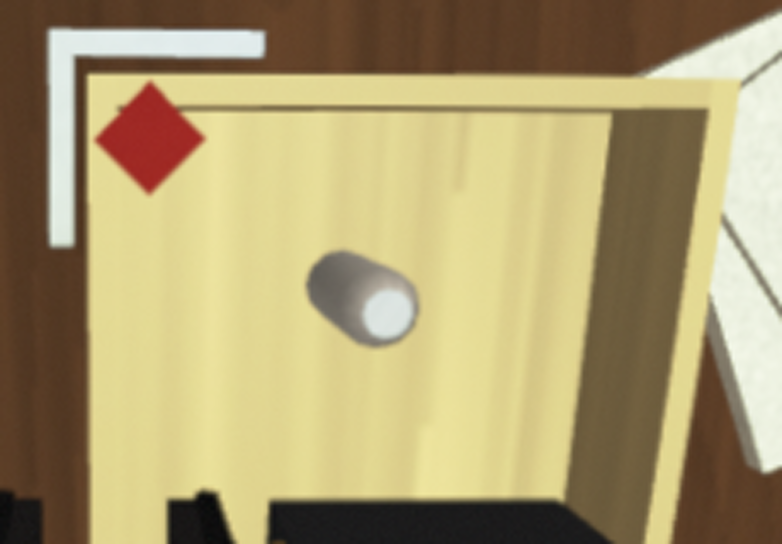

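>>> servo_tool(rows=[0, 0, -30, 0, 0.75, 0, 0, -60, 0, 0.75, 0, 0, -85, 0, 0.75, 0, 0, -105, 0, 0.75, 0, 0, -125, 0, 0.75, 0, 0, -140, 0, 0.75, 0, 0, -147, 0, 0.75, 0, 0, -147, 0, 0.75])

```text
time_s: 9.82
tool_pos: [0.4944, 0.1717, 0.0358]
tool_rot: [-148.9, 89.8, -151.1]
force: [-0.3, -0.6, 0.5]
grip_width: 0.0221
```

```bash
python3 - <<'E'
from h import *
o=get_obs();print(o["tool_pos"],o["force"],o["grip_width"])
p=np.array([647.5,36.2]);t=np.array(o["tool_pos"][:2])*1000
r=np.hypot(*(t-p));a0=np.degrees(np.arctan2(*(t-p)[::-1]));print(r,a0)
r=205
for d in range(0,96,2):
    a=np.radians(a0+d);q=p+r*np.array([np.cos(a),np.sin(a)]);print(d,np.round(q-t,0),end="; ")
E
```

```text
[0.49443536 0.17165778 0.03584331] [-0.28524121 -0.63935712  0.45488094] 0.022110629993333294
204.3956788692022 138.4921007826115
0 [-0.  0.]; 2 [-5. -5.]; 4 [-10. -11.]; 6 [-14. -16.]; 8 [-18. -22.]; 10 [-22. -28.]; 12 [-25. -34.]; 14 [-29. -41.]; 16 [-32. -47.]; 18 [-35. -54.]; 20 [-38. -60.]; 22 [-40. -67.]; 24 [-42. -74.]; 26 [-44. -81.]; 28 [-46. -88.]; 30 [-48. -95.]; 32 [ -49. -102.]; 34 [ -50. -109.]; 36 [ -51. -116.]; 38 [ -52. -123.]; 40 [ -52. -130.]; 42 [ -52. -137.]; 44 [ -52. -144.]; 46 [ -51. -152.]; 48 [ -51. -159.]; 50 [ -50. -166.]; 52 [ -49. -173.]; 54 [ -47. -180.]; 56 [ -45. -187.]; 58 [ -44. -194.]; 60 [ -41. -200.]; 62 [ -39. -207.]; 64 [ -36. -214.]; 66 [ -33. -220.]; 68 [ -30. -227.]; 70 [ -27. -233.]; 72 [ -24. -239.]; 74 [ -20. -246.]; 76 [ -16. -252.]; 78 [ -12. -257.]; 80 [  -7. -263.]; 82 [  -3. -269.]; 84 [   2. -274.]; 86 [   7. -279.]; 88 [  12. -284.]; 90 [  17. -289.]; 92 [  23. -294.]; 94 [  28. -298.];
```

>>> servo_tool(rows=[-5, -5, 0, 2, 0.75, -10, -11, 0, 4, 0.75, -14, -16, 0, 6, 0.75, -18, -22, 0, 8, 0.75, -22, -28, 0, 10, 0.75, -25, -34, 0, 12, 0.75, -29, -41, 0, 14, 0.75, -32, -47, 0, 16, 0.75, -35, -54, 0, 18, 0.75, -38, -60, 0, 20, 0.75])

```text
time_s: 10.65
tool_pos: [0.4602, 0.1144, 0.0398]
tool_rot: [1.5, 89.6, 19.6]
force: [2.5, 3.0, -0.4]
grip_width: 0.022
```

```bash
python3 - <<'E'
from h import *
o=get_obs();print(o["tool_pos"],o["force"],o["grip_width"])
p=read_camera("scene");print(*top(p,"box",h=.06),sep="\n")
save(p,"s5",(270,120,510,300),3)
E
```

```text
[0.46015789 0.11436222 0.03983189] [ 2.51842834  3.00971291 -0.44592065] 0.022031377392633503
(0.57, array([557.3, 116.7]), array([185.1, 242.3]), 14.1, np.float64(59.0), 731)
```

View pics/s5.png

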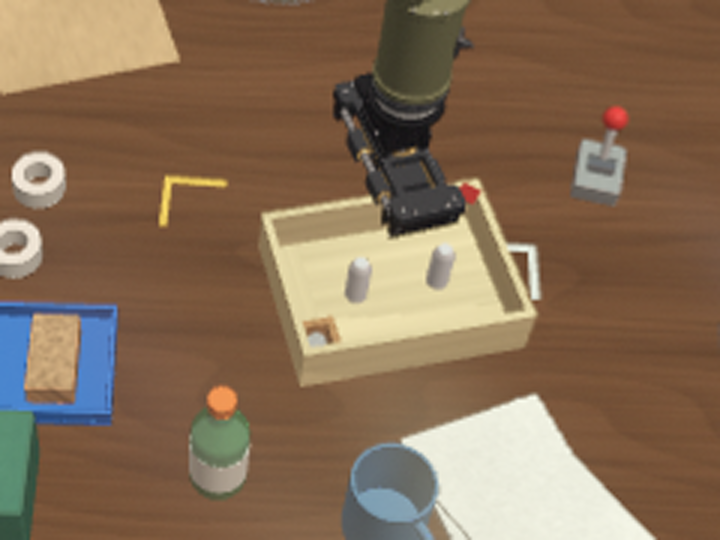

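>>> servo_tool(rows=[-2, -7, 0, 2, 0.75, -4, -14, 0, 4, 0.75, -6, -21, 0, 6, 0.75, -8, -28, 0, 8, 0.75, -10, -35, 0, 10, 0.75, -11, -42, 0, 12, 0.75, -12, -49, 0, 14, 0.75, -13, -56, 0, 16, 0.75, -14, -63, 0, 18, 0.75, -14, -70, 0, 20, 0.75])

```text
time_s: 11.58
tool_pos: [0.4453, 0.0455, 0.0393]
tool_rot: [-8.7, 89.7, 29.3]
force: [0.8, 5.6, 1.1]
grip_width: 0.0216
```

>>> servo_tool(rows=[0, -7, 0, 2, 0.75, 0, -14, 0, 4, 0.75, 1, -22, 0, 6, 0.75, 1, -29, 0, 8, 0.75, 2, -36, 0, 10, 0.75, 3, -43, 0, 12, 0.75, 5, -50, 0, 14, 0.75, 7, -57, 0, 16, 0.75, 8, -64, 0, 18, 0.75, 11, -70, 0, 20, 0.75])

```text
time_s: 12.42
tool_pos: [0.455, -0.0247, 0.0386]
tool_rot: [-0.8, 89.9, 57.2]
force: [-0.3, 5.4, 1.4]
grip_width: 0.0217
```

```bash
python3 - <<'E'
from h import *
o=get_obs();print(o["tool_pos"],o["force"],o["grip_width"],o["qpos"])
p=read_camera("scene");print(*top(p,"box",h=.06),sep="\n")
save(p,"s6",(230,120,470,300),3)
E
```

```text
[ 0.45497747 -0.0247154   0.0386058 ] [-0.26594471  5.39563463  1.38076804] 0.021718465816342018 [ 10.8489628    6.79652445 -11.45688223 121.57352938   1.55776818
  51.69260672  56.53359303]
(0.76, array([526.3,  39.6]), array([183.7, 247.9]), 53.8, np.float64(59.0), 691)
```

View pics/s6.png

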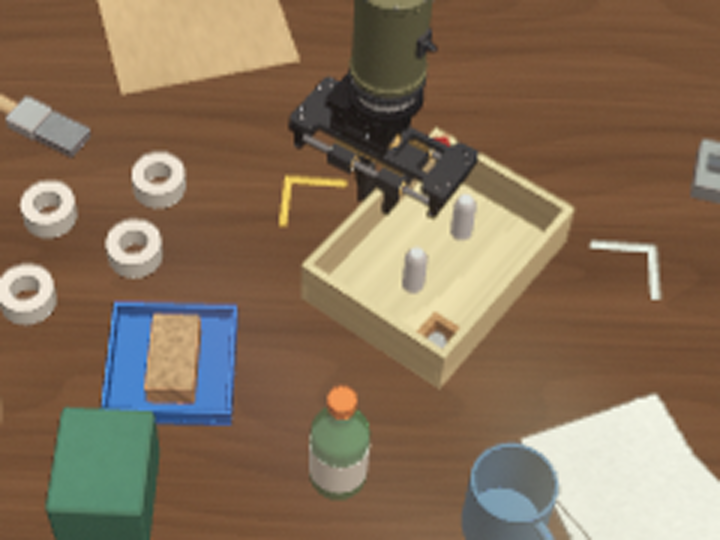

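>>> servo_tool(rows=[2, -7, 0, 2, 0.75, 5, -14, 0, 4, 0.75, 8, -20, 0, 6, 0.75, 11, -27, 0, 8, 0.75, 14, -33, 0, 10, 0.75, 17, -39, 0, 12, 0.75, 21, -46, 0, 14, 0.75, 25, -52, 0, 16, 0.75, 29, -57, 0, 18, 0.75, 34, -63, 0, 20, 0.75])

```text
time_s: 13.35
tool_pos: [0.4872, -0.0869, 0.0376]
tool_rot: [58.6, 89.8, 136.6]
force: [-2.0, 5.4, 0.9]
grip_width: 0.0219
```

>>> servo_tool(rows=[4, -6, 0, 2, 0.75, 9, -11, 0, 4, 0.75, 14, -16, 0, 6, 0.75, 19, -21, 0, 8, 0.75, 22, -24, 0, 9, 0.75, 22, -24, 0, 9, 0.75, 22, -24, 0, 9, 0.75])

```text
time_s: 13.93
tool_pos: [0.51, -0.1124, 0.0375]
tool_rot: [33.6, 89.9, 120.5]
force: [-0.5, 3.4, -0.7]
grip_width: 0.0218
```

```bash
python3 - <<'E'
from h import *
o=get_obs();print(o["tool_pos"],o["force"],o["grip_width"],o["qpos"])
p=read_camera("scene");print(*top(p,"box",h=.06),sep="\n")
save(p,"s7",(230,120,470,300),3)
p=read_camera("side");print(*top(p,"box",h=.06),sep="\n")
p=read_camera("wrist");save(p,"w7");print(*top(p,"box",o,h=.06),sep="\n")
E
```

```text
[ 0.50996131 -0.11235154  0.03747681] [-0.53157588  3.39056521 -0.68738019] 0.02181493093915564 [ 18.56855054  14.23023713  -9.99162709 112.81194567   3.00232972
  53.23544616  94.00669747]
(0.67, array([538.8, -22.4]), array([180. , 245.8]), 82.5, np.float64(58.9), 620)
(0.63, array([537.8, -21.7]), array([190. , 239.3]), 82.3, np.float64(61.4), 633)
(0.94, array([473. , -53.3]), array([135.1, 169.3]), 64.2, np.float64(60.8), 15019)
```

View pics/s7.png

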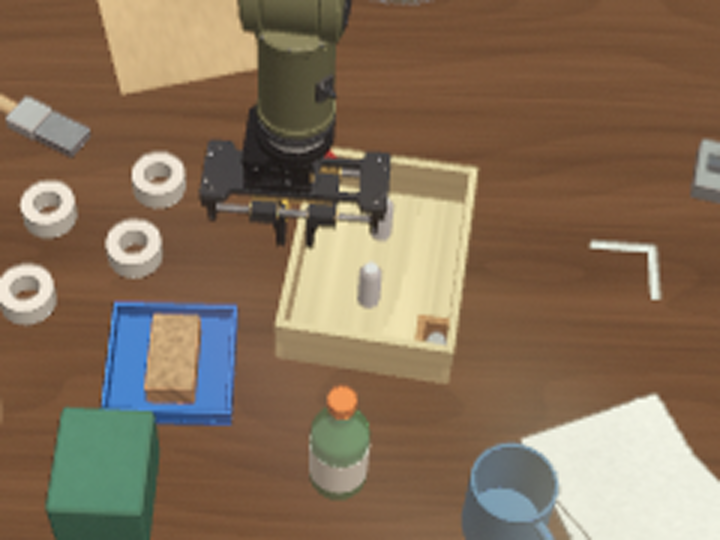

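View pics/w7.png

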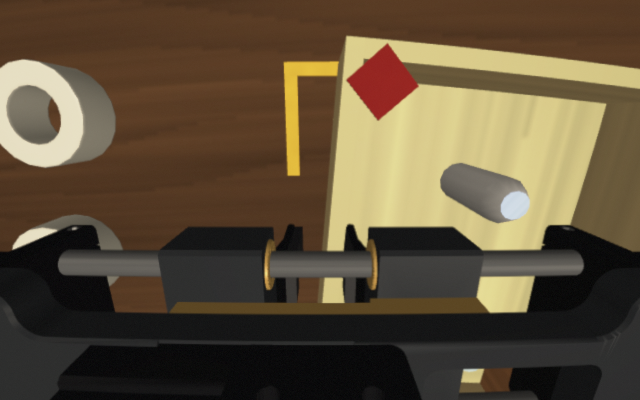

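>>> servo_tool(rows=[4, -4, 0, 2, 0.75, 8, -8, 0, 3, 0.75, 13, -12, 0, 4, 0.75, 13, -12, 0, 4, 0.75, 13, -12, 0, 4, 0.75])

```text
time_s: 14.65
tool_pos: [0.5241, -0.1254, 0.0379]
tool_rot: [-101.6, 89.9, -10.6]
force: [1.7, 3.7, -1.1]
grip_width: 0.0222
```

```bash
python3 - <<'E'
from h import *
o=get_obs();print(o["tool_pos"],o["force"])
p=read_camera("scene");print(*top(p,"box",h=.06),sep="\n")
p=read_camera("side");print(*top(p,"box",h=.06),sep="\n")
p=read_camera("wrist");save(p,"w8")
E
```

```text
[ 0.52410806 -0.12538145  0.03790068] [ 1.66805665  3.72492704 -1.13992281]
(0.95, array([546. , -32.9]), array([179.2, 244.2]), 87.9, np.float64(59.0), 561)
(0.73, array([543.5, -33.6]), array([185., 241.]), 88.3, np.float64(61.3), 612)
```

View pics/w8.png

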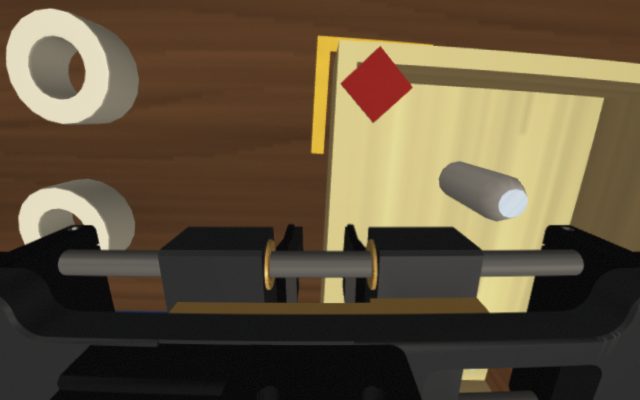

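>>> servo_tool(rows=[0, 6, 0, 0, 0.75, 0, 6, 0, 0, 0.75, 0, 6, 30, 0, 0.75, 0, 6, 70, 0, 0.75, 0, 6, 110, 0, 0.75, 20, 6, 150, 0, 0.6, 50, 6, 180, 0, 0.4, 80, 6, 200, 0, 0.2, 80, 6, 200, 0, 0, 80, 6, 200, 0, 0])

```text
time_s: 15.73
tool_pos: [0.6041, -0.1195, 0.2383]
tool_rot: [-131.4, 89.9, -40.3]
force: [-0.2, -0.5, -1.0]
grip_width: 0.047
```

```bash
python3 - <<'E'
from h import *
np.set_printoptions(precision=1,suppress=True)
o=get_obs();print(o["tool_pos"],o["tool_rot"],o["qpos"])
p=read_camera("wrist");save(p,"w9")
print(*top(p,"collar0",o,h=.028),"box",*top(p,"box",o,h=.06),sep="\n")
E
```

```text
[ 0.6 -0.1  0.2] [-131.4   89.9  -40.3] [ 17.7  14.4 -10.8  87.7   2.8  78.   97.7]
(0.88, array([ 426.9, -268.4]), array([58.3, 54.4]), 89.5, np.float64(28.5), 1655)
(0.86, array([ 471.4, -386.8]), array([59. , 59.4]), 18.9, np.float64(28.3), 1622)
(0.67, array([ 432.9, -486.4]), array([48.5, 59. ]), 77.7, np.float64(28.1), 1361)
(0.63, array([ 520.5, -285.7]), array([59.5, 57.9]), 39.6, np.float64(28.4), 1481)
(0.63, array([ 586. , -392.6]), array([59.4, 58.7]), 80.3, np.float64(28.2), 1303)
(0.38, array([ 651.5, -232.3]), array([111.1, 130.1]), 1.6, np.float64(25.0), 894)
box
(0.85, array([540.9, -32.2]), array([180.8, 240.8]), 88.3, np.float64(60.6), 7164)
```

View pics/w9.png

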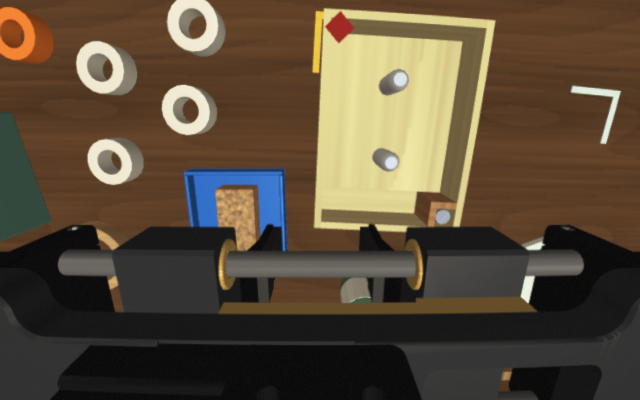

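```bash
python3 - <<'E'
from h import *
np.set_printoptions(precision=1,suppress=True)
o=get_obs();p=read_camera("wrist")
g=p["frame"].astype(int)
for u,v in[(400,79),(391,160),(443,216)]:
    w=p["frame"][v-14:v+15,u-14:u+15];b=w.min(2)  # whitish-blue
    sat=w[:,:,0].astype(int)
    m=(sat>200).astype(np.uint8)
    n,l,s,c=cv2.connectedComponentsWithStats(m)
    i=1+np.argmax(s[1:,4]) if n>1 else 0
    q=c[i]+[u-14,v-14];z=.05 if u==443 else .064
    print(s[i],q,onz(p,q,z,o)*1000)
cv2.imwrite("pics/w9c.png",cv2.resize(p["frame"][0:240,300:500],None,fx=2.5,fy=2.5))
E
```

```text
[  8  11  13  14 137] [400.   82.4] [[486.1 -35.5  64. ]]
[  9  14  11  13 111] [391. 166.] [[576.2 -38.4  64. ]]
[  0   0  29  29 841] [443. 216.] [[640.   35.7  50. ]]
```

View pics/w9c.png

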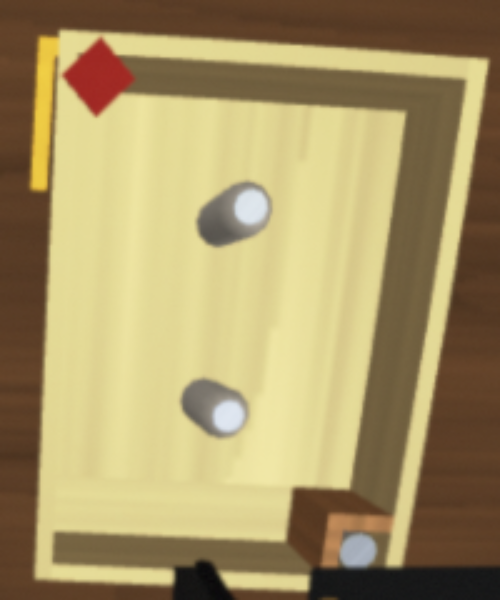

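>>> servo_tool(rows=[-14, -28, 0, 0, 0, -28, -56, -10, 0, 0, -42, -84, -30, 0, 0, -56, -112, -60, -1, 0, -70, -140, -90, -1, 0, -80, -160, -120, -1, 0, -84, -166, -140, -1, 0, -84, -166, -155, -1, 0, -84, -166, -165, -1, 0, -84, -166, -165, -1, 0])

```text
time_s: 16.77
tool_pos: [0.5165, -0.2839, 0.0696]
tool_rot: [61.4, 89.7, 151.3]
force: [0.5, 0.1, 0.3]
grip_width: 0.0871
```

```bash
python3 - <<'E'
from h import *
o=get_obs();print(o["tool_pos"],o["tool_rot"],o["qpos"],o["grip_width"])
z=R.from_euler('xyz',o["tool_rot"],degrees=True).as_matrix()[:,2];print("jaw",np.degrees(np.arctan2(z[1],z[0])))
E
```

```text
[ 0.51645751 -0.28388069  0.06963639] [ 61.35644061  89.6698215  151.3467019 ] [ 30.0546708   19.0094825   -4.5159058  102.04793356   1.68925433
  59.3381775  114.90429956] 0.08712654200908869
jaw 89.98986105651696
```

>>> servo_tool(rows=[4, -2, -15, 0, 0, 4, -2, -30, 0, 0, 4, -2, -42, 0, 0, 4, -2, -50, 0, 0, 4, -2, -52, 0, 0, 4, -2, -52, 0, 0])

```text
time_s: 17.27
tool_pos: [0.5229, -0.2867, 0.0203]
tool_rot: [55.2, 89.9, 145.3]
force: [0.5, 0.3, -0.1]
grip_width: 0.0869
```

>>> servo_tool(rows=[0, 0, 0, 0, 0.6, 0, 0, 0, 0, 0.6, 0, 0, 0, 0, 0.6, 0, 0, 0, 0, 0.6, 0, 0, 0, 0, 0.6, 0, 0, 0, 0, 0.6], force=25)

```text
time_s: 17.77
tool_pos: [0.5232, -0.2872, 0.0209]
tool_rot: [-108.0, 90.0, -18.0]
force: [-0.7, -0.1, 0.6]
grip_width: 0.0586
```

>>> servo_tool(rows=[0, 0, 15, 0, 0.6, 0, 0, 40, 0, 0.6, 0, 0, 70, 0, 0.6, -2, 18, 90, 0, 0.6, -6, 45, 100, 0, 0.6, -10, 75, 100, 0, 0.6, -14, 105, 100, 0, 0.6, -18, 135, 100, 0, 0.6, -22, 165, 100, 0, 0.6, -26, 195, 100, 0, 0.6])

```text
time_s: 18.6
tool_pos: [0.4966, -0.0907, 0.1207]
tool_rot: [-109.2, 90.0, -19.2]
force: [0.8, 0.0, -0.1]
grip_width: 0.0586
```

>>> servo_tool(rows=[-4, 26, 0, 0, 0.6, -7, 44, 0, 0, 0.6, -8, 55, 0, 0, 0.6, -8, 57, 0, 0, 0.6, -8, 57, 0, 0, 0.6])

```text
time_s: 19.02
tool_pos: [0.4893, -0.0352, 0.1206]
tool_rot: [-143.4, 90.0, -53.4]
force: [0.5, 0.2, -1.3]
grip_width: 0.0586
```

```bash
python3 - <<'E'
from h import *
o=get_obs();print(o["tool_pos"],o["tool_rot"],o["grip_width"])
p=read_camera("wrist");save(p,"w10")
S=np.array([.4861,-.0355,.064])
print("S1 top px",proj(p,S,o))
t=o["tool_pos"]
for q in cut_out("collar0",p): print(q["score"],q["extent"])
p=read_camera("scene");save(p,"s10",(230,120,470,300),3)
E
```

```text
[ 0.489267   -0.03524848  0.12064958] [-143.40852736   89.96906654  -53.35986038] 0.05858041026790346
S1 top px [[319.27275172 213.7837658 ]]
0.93 [319.8, 242.5, 100.4, 109.6]
0.81 [60.8, 133.3, 86.7, 75.3]
0.63 [423.6, 175.4, 412.3, 134.3]
0.49 [1.9, 185.2, 1.2, 25.7]
```

View pics/w10.png

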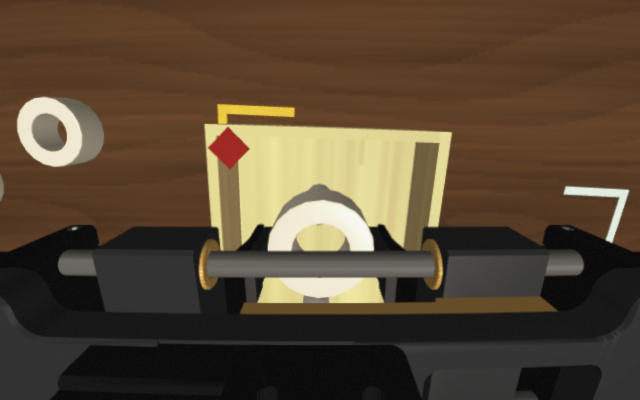

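View pics/s10.png

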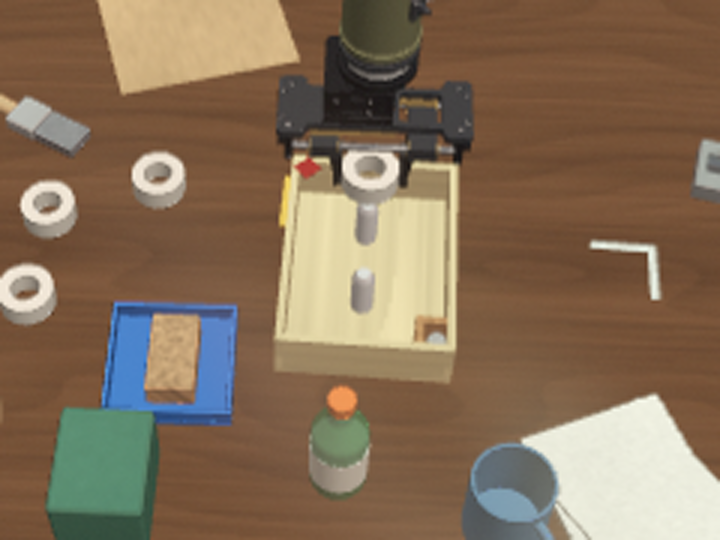

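```bash
cat >> h.py <<'E'
def circ(c,r,z,n=72):
    a=np.linspace(0,2*np.pi,n);return np.c_[c[0]+r*np.cos(a),c[1]+r*np.sin(a),np.full(n,z)]
def overlay(p,o,c,z,name,crop=(180,120,460,320),s=2.8,extra=[]):
    f=cv2.resize(p["frame"],None,fx=s,fy=s,interpolation=cv2.INTER_CUBIC)
    for r,zz,cc,col in [(.030,z,c,(0,0,255)),(.016,z,c,(0,0,255))]+extra:
        q=((proj(p,circ(cc,r,zz),o)+.5)*s-.5).astype(np.int32);cv2.polylines(f,[q],True,col,1)
    x0,y0,x1,y1=[int(v*s) for v in crop];cv2.imwrite(f"pics/{name}.png",f[y0:y1,x0:x1])
E
python3 - <<'E'
from h import *
o=get_obs();p=read_camera("wrist");t=o["tool_pos"];c=(t[0]-.0027,t[1])
overlay(p,o,c,t[2]+.0072,"w10o",extra=[(.012,.034,(.4861,-.0355),(0,255,0)),(.008,.064,(.4861,-.0355),(255,0,0))])
E
```

```text
(no output)
```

View pics/w10o.png

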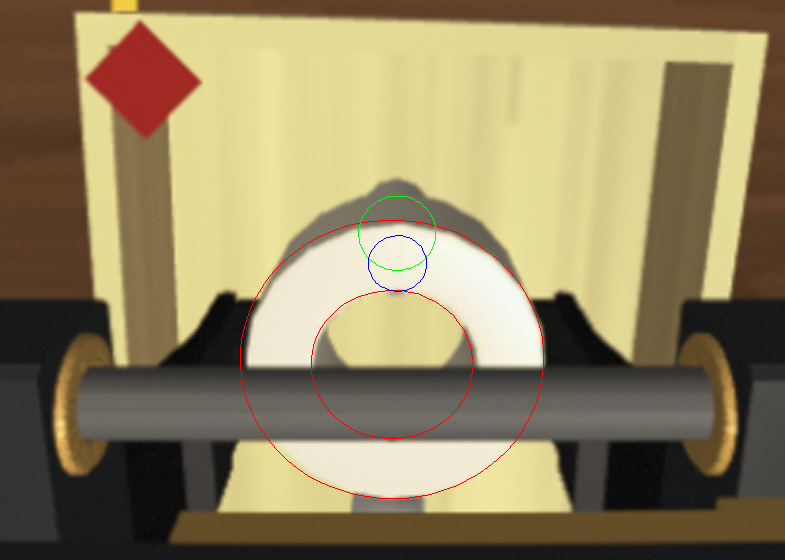

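>>> servo_tool(rows=[0, -1, -15, 0, 0.6, 0, -1, -30, 0, 0.6, 0, -1, -42, 0, 0.6, 0, -1, -52, 0, 0.6, 0, -1, -62, 0, 0.6, 0, -1, -72, 0, 0.6, 0, -1, -82, 0, 0.6, 0, -1, -90, 0, 0.6, 0, -1, -93, 0, 0.6, 0, -1, -93, 0, 0.6])

```text
time_s: 20.05
tool_pos: [0.4889, -0.0361, 0.0273]
tool_rot: [86.2, 89.9, 176.2]
force: [-0.0, -0.0, -0.5]
grip_width: 0.0586
```

```bash
python3 - <<'E'
from h import *
o=get_obs();print(o["tool_pos"],o["force"],o["grip_width"])
p=read_camera("scene");save(p,"s11",(230,120,470,300),3)
E
```

```text
[ 0.48890051 -0.03610318  0.02730646] [-0.04605904 -0.04355267 -0.46255871] 0.058574673085872185
```

View pics/s11.png

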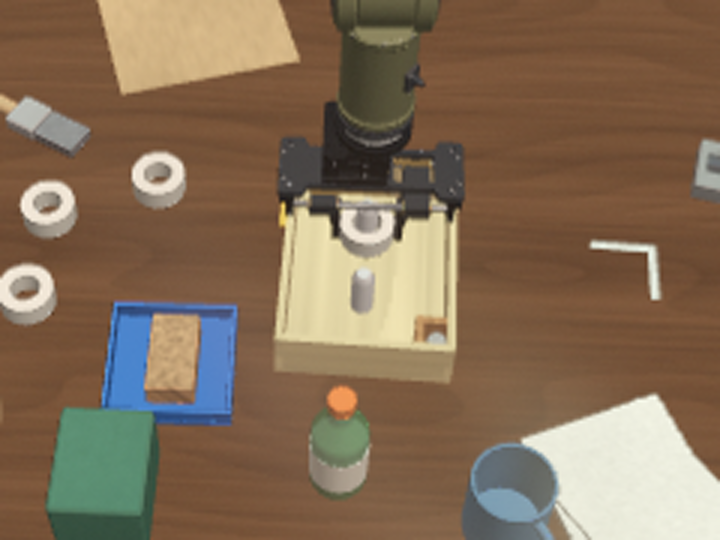

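>>> servo_tool(rows=[0, 0, 0, 0, 0.2, 0, 0, 0, 0, 0.15, 0, 0, 0, 0, 0.15, 0, 0, 20, 0, 0.15, 0, 0, 50, 0, 0.15, 0, 0, 80, 0, 0.1, -6, -25, 100, 0, 0, -14, -53, 105, 0, 0, -22, -82, 105, 0, 0, -29, -110, 105, 0, 0])

```text
time_s: 20.93
tool_pos: [0.4602, -0.1475, 0.1339]
tool_rot: [-113.1, 89.8, -23.0]
force: [1.0, -0.1, 0.3]
grip_width: 0.0865
```

>>> servo_tool(rows=[-7, -28, 0, 0, 0, -15, -56, 0, 0, 0, -22, -84, 0, 0, 0, -29, -108, 0, 0, 0, -33, -122, -10, 0, 0, -33, -122, -20, 0, 0, -33, -122, -20, 0, 0])

```text
time_s: 21.52
tool_pos: [0.4256, -0.2677, 0.1106]
tool_rot: [52.6, 89.8, 142.5]
force: [-0.3, 0.4, 0.3]
grip_width: 0.0867
```

```bash
python3 - <<'E'
from h import *
o=get_obs();print(o["tool_pos"],o["grip_width"],o["qpos"])
p=read_camera("wrist");save(p,"w12");print(*top(p,"collar0",o,h=.028),sep="\n")
p=read_camera("side");print(*top(p,"collar0",h=.028),sep="\n")
p=read_camera("scene");print(*top(p,"collar0",h=.028),*top(p,"box",h=.06),sep="\n");save(p,"s12",(170,120,470,300),2.6)
E
```

```text
[ 0.42559977 -0.26767757  0.1105938 ] 0.08673568113398743 [ 30.89152576   6.56935684  -1.83193025 112.07140094   0.20393234
  61.56741181 118.86576316]
(0.91, array([ 460.5, -571.5]), array([ 2.4, 20.1]), 71.2, np.float64(23.2), 38)
(0.87, array([ 423.5, -269.8]), array([58.8, 56.7]), 18.9, np.float64(28.3), 2588)
(0.81, array([ 423.8, -493.7]), array([44.4, 61.2]), 7.2, np.float64(28.1), 1989)
(0.69, array([ 451.1, -379.1]), array([37.7, 17.6]), 72.3, np.float64(28.1), 629)
(0.33, array([421.3, -49.2]), array([ 24.3, 145.9]), 7.8, np.float64(27.8), 717)
(0.94, array([ 432.3, -494.1]), array([57.6, 58.1]), 29.8, np.float64(28.9), 444)
(0.91, array([ 452.7, -600.2]), array([56.9, 58.1]), 15.6, np.float64(29.1), 570)
(0.67, array([ 471. , -389.3]), array([58.3, 54.4]), 75.9, np.float64(29.0), 330)
(0.65, array([ 585.4, -394.9]), array([59.7, 57.5]), 29.1, np.float64(29.0), 333)
(0.57, array([ 425.9, -270.5]), array([60. , 56.8]), 80.4, np.float64(29.4), 279)
(0.82, array([ 434.3, -492.6]), array([63.7, 53.9]), 13.7, np.float64(26.8), 140)
(0.74, array([ 429.4, -269.1]), array([59.6, 59.2]), 60.4, np.float64(26.9), 162)
(0.67, array([ 477.1, -388. ]), array([61.3, 53.5]), 38.4, np.float64(27.2), 146)
(0.64, array([ 590.3, -394.2]), array([60.5, 55.9]), 27.7, np.float64(26.9), 172)
(0.56, array([ 444.8, -597.1]), array([58.7, 41. ]), 83.8, np.float64(26.6), 83)
(0.48, array([498.6, -34. ]), array([55.4, 52.4]), 88.5, np.float64(31.1), 107)
(0.55, array([545.8, -33.2]), array([179.8, 244.6]), 87.9, np.float64(59.1), 787)
```

View pics/w12.png

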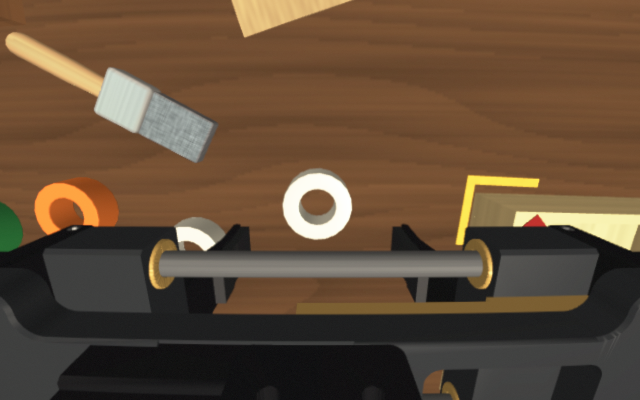

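View pics/s12.png

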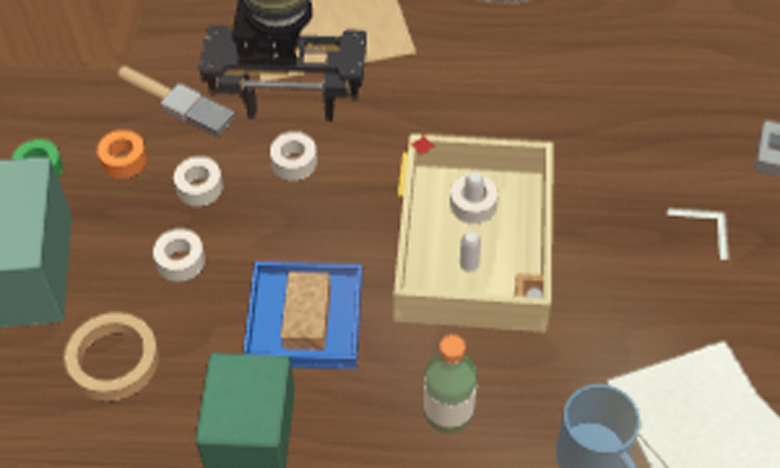

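```bash
python3 - <<'E'
from h import *
for i in range(3):
    o=get_obs();p=read_camera("wrist");print(o["tool_pos"],o["tool_rot"],*top(p,"collar0",o,h=.028,near=(426,-269)))
E
```

```text
[ 0.42780773 -0.2674072   0.11311132] [-105.66769459   89.94534426  -15.57322302] (0.72, array([ 423.6, -269.7]), array([59. , 58.4]), 76.6, np.float64(28.4), 2628)
[ 0.42751366 -0.26772976  0.11295937] [-108.03302384   89.96202815  -17.97667066] (0.63, array([ 423.7, -269.8]), array([58.8, 58.8]), 40.4, np.float64(28.3), 2639)
[ 0.4273077  -0.26790946  0.11282463] [-106.30182534   89.97700088  -16.27478657] (0.95, array([ 423.6, -269.9]), array([58.9, 58.5]), 1.9, np.float64(28.3), 2646)
```

>>> servo_tool(rows=[-2, -1, -20, 0, 0, -2, -1, -40, 0, 0, -2, -1, -60, 0, 0, -2, -1, -75, 0, 0, -2, -1, -85, 0, 0, -2, -1, -91, 0, 0, -2, -1, -92, 0, 0, -2, -1, -92, 0, 0.4, -2, -1, -92, 0, 0.6, -2, -1, -92, 0, 0.6])

```text
time_s: 23.0
tool_pos: [0.4258, -0.2696, 0.0216]
tool_rot: [-117.1, 89.9, -27.1]
force: [-0.1, 0.3, -0.9]
grip_width: 0.0741
```

>>> servo_tool(rows=[0, 0, 0, 0, 0.6, 0, 0, 0, 0, 0.6, 0, 0, 0, 0, 0.6, 0, 0, 0, 0, 0.6, 0, 0, 20, 0, 0.6, 0, 0, 50, 0, 0.6, 0, 0, 80, 0, 0.6, 5, 18, 100, 0, 0.6, 13, 46, 130, 0, 0.6, 20, 74, 130, 0, 0.6])

```text
time_s: 23.83
tool_pos: [0.4482, -0.1962, 0.1561]
tool_rot: [-112.1, 89.5, -22.3]
force: [1.9, 0.3, 0.6]
grip_width: 0.0595
```

>>> servo_tool(rows=[18, 22, 0, 0, 0.6, 38, 45, 0, 0, 0.6, 58, 69, -10, 0, 0.6, 78, 93, -20, 0, 0.6, 98, 117, -30, 0, 0.6, 115, 138, -30, 0, 0.6, 127, 152, -30, 0, 0.6, 131, 157, -30, 0, 0.6, 131, 157, -30, 0, 0.6])

```text
time_s: 24.58
tool_pos: [0.5764, -0.0362, 0.1202]
tool_rot: [30.4, 89.9, 120.6]
force: [-0.3, 0.4, -0.3]
grip_width: 0.06
```

```bash
cat >> h.py <<'E'
def fitheld(p,o,dz,name,S):
    """fit collar top circle centre offset from TCP using white mask"""
    t=np.array(o["tool_pos"]);z=t[2]+dz
    g=p["frame"];m=((g.min(2)>185)).astype(np.uint8)
    best=None
    d=[q for q in cut_out("collar0",p) if abs(q["extent"][0]-320)<60 and q["extent"][1]>190]
    c=(t[0],t[1]);overlay(p,o,c,z,name,extra=[(.012,.034,S,(0,255,0)),(.008,.064,S,(255,0,0))])
    print("tcp",t*1000,o["grip_width"],[q["extent"] for q in d])
E
python3 - <<'E'
from h import *
o=get_obs();p=read_camera("wrist");fitheld(p,o,.0072,"w13",(.5762,-.0384))
E
```

```text
tcp [576.42520887 -36.23999005 120.15896201] 0.059981904987205556 [[321.4, 246.6, 105.1, 112.6]]
```

View pics/w13.png

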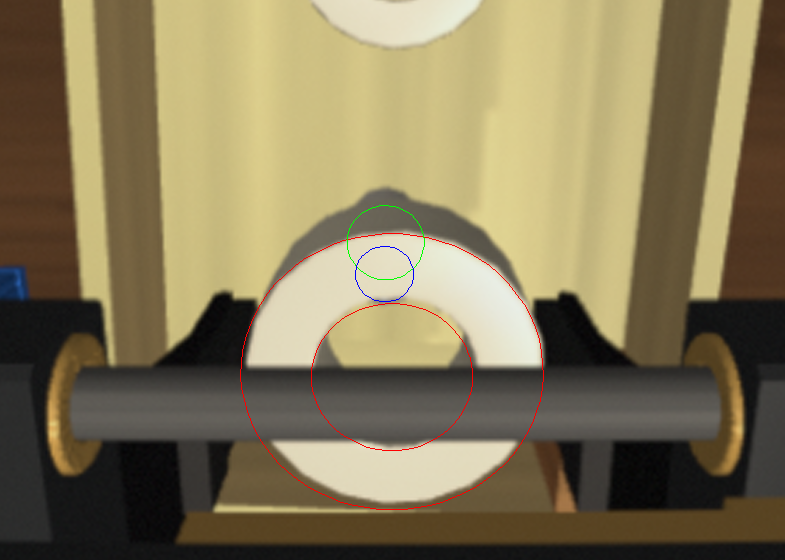

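>>> servo_tool(rows=[1, -3, -15, 0, 0.6, 1, -3, -30, 0, 0.6, 1, -3, -42, 0, 0.6, 1, -3, -52, 0, 0.6, 1, -3, -62, 0, 0.6, 1, -3, -72, 0, 0.6, 1, -3, -82, 0, 0.6, 1, -3, -90, 0, 0.6, 1, -3, -93, 0, 0.6, 1, -3, -93, 0, 0.6])

```text
time_s: 25.52
tool_pos: [0.577, -0.041, 0.0275]
tool_rot: [89.2, 90.0, 179.3]
force: [0.3, 0.3, -0.7]
grip_width: 0.0597
```

```bash
python3 - <<'E'
from h import *
o=get_obs();print(o["tool_pos"],o["force"],o["grip_width"])
E
```

```text
[ 0.57699037 -0.04102307  0.0274885 ] [ 0.30601099  0.32764894 -0.73058506] 0.05969186488348532
```

>>> servo_tool(rows=[0, 0, 0, 0, 0.2, 0, 0, 0, 0, 0.15, 0, 0, 0, 0, 0.15, 0, 0, 20, 0, 0.15, 0, 0, 50, 0, 0.15, 0, 0, 80, 0, 0.1, -8, -25, 100, 0, 0, -16, -53, 105, 0, 0, -25, -83, 105, 0, 0, -35, -115, 105, 0, 0])

```text
time_s: 26.35
tool_pos: [0.5426, -0.1566, 0.1339]
tool_rot: [-99.3, 89.8, -9.2]
force: [-0.1, -0.5, -0.1]
grip_width: 0.0866
```

>>> servo_tool(rows=[-10, -33, 0, 0, 0, -20, -66, 0, 0, 0, -30, -99, 0, 0, 0, -40, -132, 0, 0, 0, -50, -165, 0, 0, 0, -60, -195, 0, 0, 0, -67, -220, -10, 0, 0, -71, -231, -20, 0, 0, -71, -231, -20, 0, 0])

```text
time_s: 27.1
tool_pos: [0.4678, -0.3895, 0.1101]
tool_rot: [75.0, 89.8, 164.7]
force: [-1.1, 0.6, -1.1]
grip_width: 0.0871
```

```bash
python3 - <<'E'
from h import *
for i in range(2):
    o=get_obs();p=read_camera("wrist");print(o["tool_pos"],o["qpos"],*top(p,"collar0",o,h=.028),sep="\n")
save(p,"w14")
p=read_camera("scene");save(p,"s14",(170,120,470,300),2.6)
E
```

```text
[ 0.46783725 -0.38948757  0.11009244]
[ 38.04747353  18.53084704  -0.98156741  97.5073598    0.44109398
  64.17782432 126.61735434]
(0.91, array([ 431. , -492.9]), array([59.4, 57.9]), 89.4, np.float64(28.4), 3004)
(0.78, array([ 562.9, -398.9]), array([13.3, 47.7]), 11.9, np.float64(26.9), 287)
(0.62, array([ 470.5, -387.4]), array([58.2, 58.7]), 19.2, np.float64(28.3), 2627)
[ 0.47132127 -0.38518908  0.11165277]
[ 37.85173666  18.39976231  -1.24830177  97.48634122   0.33977635
  64.25408971 126.5577284 ]
(0.8, array([ 470.6, -387.2]), array([59.1, 58.6]), 88.5, np.float64(28.3), 2650)
(0.78, array([ 452.1, -598.8]), array([58.5, 59.7]), 25.8, np.float64(28.2), 2872)
(0.74, array([ 431.3, -493. ]), array([59.1, 57.8]), 89.5, np.float64(28.4), 2985)
(0.66, array([ 564.5, -397.3]), array([17. , 52.2]), 11.0, np.float64(27.9), 560)
(0.34, array([ 460.5, -120.3]), array([ 7.7, 83.7]), 86.1, np.float64(28.3), 1253)
```

View pics/w14.png

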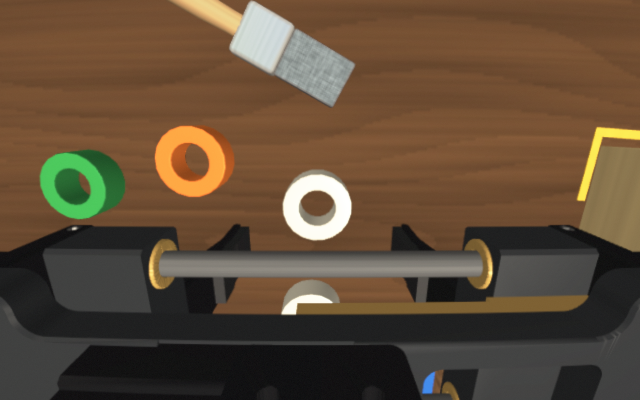

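View pics/s14.png

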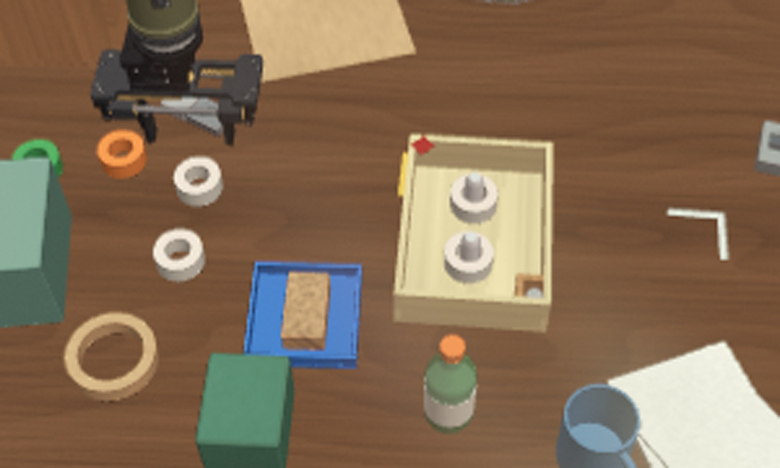

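>>> servo_tool(rows=[0, -1, -20, 0, 0, 0, -1, -40, 0, 0, 0, -1, -60, 0, 0, 0, -1, -75, 0, 0, 0, -1, -85, 0, 0, 0, -1, -91, 0, 0, 0, -1, -92, 0, 0, 0, -1, -92, 0, 0.4, 0, -1, -92, 0, 0.6, 0, -1, -92, 0, 0.6])

```text
time_s: 28.18
tool_pos: [0.4718, -0.3886, 0.0218]
tool_rot: [-124.2, 89.9, -34.2]
force: [0.2, 0.1, 0.6]
grip_width: 0.0744
```

>>> servo_tool(rows=[0, 0, 0, 0, 0.6, 0, 0, 0, 0, 0.6, 0, 0, 0, 0, 0.6, 0, 0, 0, 0, 0.6, 0, 0, 20, 0, 0.6, 0, 0, 50, 0, 0.6, 0, 0, 80, 0, 0.6, 2, 20, 110, 0, 0.6, 5, 45, 140, 0, 0.6, 8, 75, 140, 0, 0.6])

```text
time_s: 29.02
tool_pos: [0.4818, -0.316, 0.1673]
tool_rot: [-125.1, 89.3, -35.3]
force: [2.0, -0.8, -0.4]
grip_width: 0.0592
```

>>> servo_tool(rows=[1, 28, 0, 0, 0.6, 2, 60, 0, 0, 0.6, 3, 95, 0, 0, 0.6, 4, 130, 0, 0, 0.6, 5, 165, 0, 0, 0.6, 6, 200, 0, 0, 0.6, 7, 235, 0, 0, 0.6, 7, 262, -10, 0, 0.6, 7, 275, -15, 0, 0.6, 7, 277, -20, 0, 0.6])

```text
time_s: 29.85
tool_pos: [0.4858, -0.0324, 0.1402]
tool_rot: [5.5, 89.9, 95.8]
force: [1.5, 0.2, -2.1]
grip_width: 0.0591
```

>>> servo_tool(rows=[0, 0, 0, 0, 0.6, 0, 0, 0, 0, 0.6, 0, 0, 0, 0, 0.6])

```text
time_s: 30.1
tool_pos: [0.4862, -0.038, 0.1407]
tool_rot: [-155.2, 90.0, -65.3]
force: [0.8, 0.4, -1.4]
grip_width: 0.0596
```

```bash
python3 - <<'E'
from h import *
o=get_obs();p=read_camera("wrist");fitheld(p,o,.0072,"w15",(.4861,-.0355))
E
```

```text
tcp [486.22671012 -37.99197212 140.72146165] 0.05961225880252953 [[320.7, 248.6, 103.4, 104.2], [316.7, 277.1, 46.0, 60.0]]
```

View pics/w15.png

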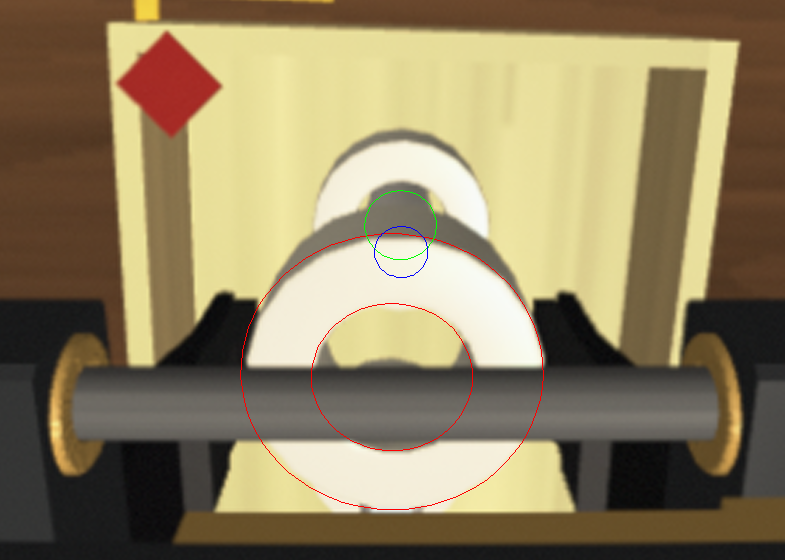

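>>> servo_tool(rows=[0, 2, -15, 0, 0.6, 0, 2, -30, 0, 0.6, 0, 2, -42, 0, 0.6, 0, 2, -52, 0, 0.6, 0, 2, -60, 0, 0.6, 0, 2, -68, 0, 0.6, 0, 2, -76, 0, 0.6, 0, 2, -82, 0, 0.6, 0, 2, -84, 0, 0.6, 0, 2, -84, 0, 0.6])

```text
time_s: 31.03
tool_pos: [0.4858, -0.0341, 0.0561]
tool_rot: [74.5, 89.9, 164.5]
force: [-0.2, -0.4, -0.1]
grip_width: 0.0593
```

```bash
python3 - <<'E'
from h import *
o=get_obs();print(o["tool_pos"],o["force"],o["grip_width"])
p=read_camera("side");save(p,"sd16",(220,120,420,260),3.5)
E
```

```text
[ 0.48577976 -0.03406537  0.05607161] [-0.15174533 -0.39065654 -0.0827935 ] 0.059277879704706195
```

View pics/sd16.png

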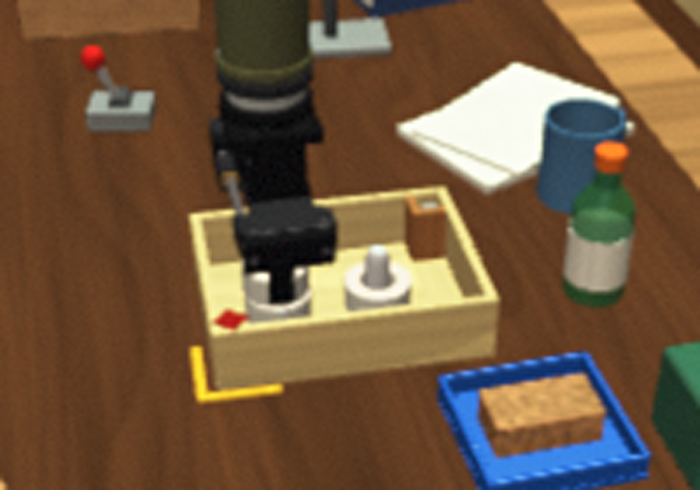

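Collar rests on the first one. Release, then go to the last collar D at about (586.3, -392.7).

>>> servo_tool(rows=[0, 0, 0, 0, 0.2, 0, 0, 0, 0, 0.15, 0, 0, 0, 0, 0.15, 0, 0, 20, 0, 0.15, 0, 0, 50, 0, 0.15, 3, -10, 75, 0, 0.1, 10, -38, 85, 0, 0, 18, -68, 85, 0, 0, 27, -100, 85, 0, 0, 37, -135, 85, 0, 0])

```text
time_s: 31.92
tool_pos: [0.5238, -0.1699, 0.1427]
tool_rot: [-104.4, 89.9, -14.3]
force: [0.4, 0.5, -0.4]
grip_width: 0.0861
```

>>> servo_tool(rows=[10, -35, 0, 0, 0, 20, -70, 0, 0, 0, 30, -105, 0, 0, 0, 40, -140, 0, 0, 0, 50, -175, -10, 0, 0, 57, -200, -20, 0, 0, 62, -217, -26, 0, 0, 63, -223, -26, 0, 0, 63, -223, -26, 0, 0, 63, -223, -26, 0, 0])

```text
time_s: 32.75
tool_pos: [0.5864, -0.3911, 0.1159]
tool_rot: [-22.9, 89.9, 67.1]
force: [0.8, 0.4, -0.2]
grip_width: 0.0873
```

```bash
python3 - <<'E'
from h import *
for i in range(2):
    o=get_obs();p=read_camera("wrist");print(o["tool_pos"],*top(p,"collar0",o,h=.028),sep="\n")
save(p,"w17")
p=read_camera("scene");save(p,"s17",(170,120,470,300),2.6)
E
```

```text
[ 0.58637295 -0.39113959  0.11593889]
(0.87, array([ 442.6, -493. ]), array([59.9, 37.6]), 88.1, np.float64(28.4), 2431)
(0.65, array([ 452.3, -599. ]), array([59.9, 59.3]), 69.5, np.float64(28.3), 3793)
(0.57, array([ 585.5, -393.6]), array([59.1, 58.3]), 26.8, np.float64(28.3), 2556)
[ 0.58693417 -0.39015056  0.1165799 ]
(0.91, array([ 585.5, -393.7]), array([58.7, 58.9]), 62.7, np.float64(28.3), 2555)
(0.88, array([ 452.1, -599. ]), array([60.6, 58.9]), 64.4, np.float64(28.3), 3813)
(0.61, array([ 442.7, -493.2]), array([60. , 37.8]), 88.4, np.float64(28.5), 2400)
```

View pics/w17.png

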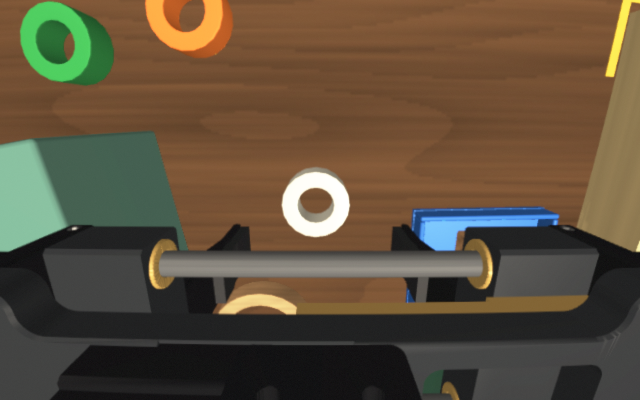

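View pics/s17.png

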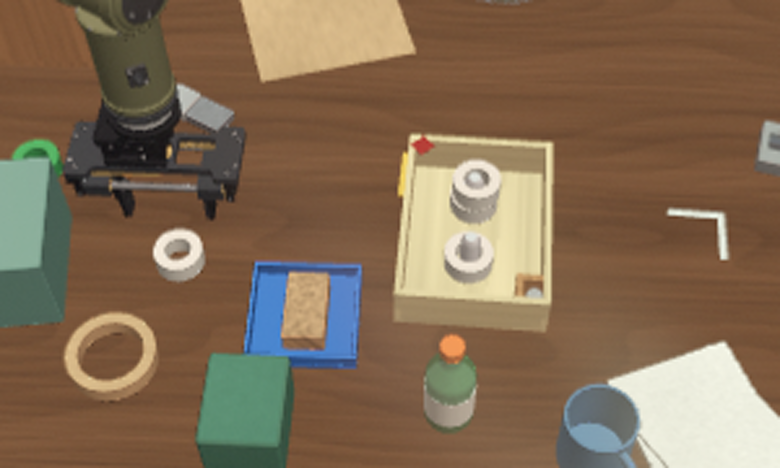

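```bash
python3 - <<'E'
from h import *
for n in("scene","side"):
    p=read_camera(n);P,_=cloud(p)
    m=(P[:,0]>.5)&(P[:,0]<.66)&(P[:,1]<-.44)&(P[:,1]>-.7)&(P[:,2]>.05)
    if m.sum(): print(n,P[m].min(0),P[m].max(0),np.percentile(P[m][:,1],99))
E
```

```text
scene [ 0.52694981 -0.6999689   0.05012021] [ 0.65991404 -0.44007821  0.50161561] -0.4417083172785102
side [ 0.52173843 -0.69999371  0.05009815] [ 0.65996042 -0.44000202  0.50705775] -0.44025424586379774
```

```bash
python3 - <<'E'
from h import *
for n in("scene","side"):
    p=read_camera(n);P,_=cloud(p)
    for a,b in((.03,.1),(.1,.14)):
        m=(P[:,0]>.5)&(P[:,0]<.68)&(P[:,1]<-.44)&(P[:,1]>-.7)&(P[:,2]>a)&(P[:,2]<b)
        if m.sum(): print(n,a,P[m].min(0),P[m].max(0),np.percentile(P[m][:,1],[50,90,99]),m.sum())
E
```

```text
scene 0.03 [ 0.52624661 -0.54254072  0.03038282] [ 0.67985022 -0.5185273   0.09927385] [-0.52961365 -0.52166719 -0.51906988] 257
scene 0.1 [ 0.52904829 -0.69994152  0.10006854] [ 0.67996766 -0.44063284  0.13950061] [-0.60828194 -0.54050983 -0.52129384] 2265
side 0.03 [ 0.52208774 -0.69312803  0.03006963] [ 0.54494057 -0.5426702   0.09998728] [-0.61892127 -0.55990402 -0.54603026] 933
side 0.1 [ 0.52196485 -0.69998659  0.10010518] [ 0.67998358 -0.44041248  0.13957077] [-0.62307534 -0.55082672 -0.44383034] 7163
```

>>> servo_tool(rows=[-1, -2, -20, 0, 0, -1, -2, -40, 0, 0, -1, -2, -60, 0, 0, -1, -2, -75, 0, 0, -1, -2, -87, 0, 0, -1, -2, -94, 0, 0, -1, -2, -95, 0, 0, -1, -2, -95, 0, 0.4, -1, -2, -95, 0, 0.6, -1, -2, -95, 0, 0.6])

```text
time_s: 34.03
tool_pos: [0.586, -0.3946, 0.022]
tool_rot: [-120.0, 89.9, -30.0]
force: [0.6, 0.3, -1.2]
grip_width: 0.0743
```

>>> servo_tool(rows=[0, 0, 0, 0, 0.6, 0, 0, 0, 0, 0.6, 0, 0, 0, 0, 0.6, 0, 0, 0, 0, 0.6, 0, 0, 20, 0, 0.6, 0, 0, 50, 0, 0.6, 0, 0, 80, 0, 0.6, 0, 20, 110, 0, 0.6, 0, 45, 140, 0, 0.6, 0, 75, 140, 0, 0.6])

```text
time_s: 34.87
tool_pos: [0.5877, -0.3221, 0.168]
tool_rot: [-122.3, 89.3, -32.5]
force: [1.4, -0.6, 0.5]
grip_width: 0.0603
```

>>> servo_tool(rows=[-1, 28, 0, 0, 0.6, -2, 60, 0, 0, 0.6, -3, 95, 0, 0, 0.6, -4, 130, 0, 0, 0.6, -5, 165, 0, 0, 0.6, -6, 200, 0, 0, 0.6, -7, 235, 0, 0, 0.6, -8, 262, -10, 0, 0.6, -9, 275, -15, 0, 0.6, -9, 279, -20, 0, 0.6])

```text
time_s: 35.7
tool_pos: [0.5755, -0.0369, 0.14]
tool_rot: [39.3, 89.9, 129.6]
force: [0.4, -0.0, -0.3]
grip_width: 0.0604
```

>>> servo_tool(rows=[0, 0, 0, 0, 0.6, 0, 0, 0, 0, 0.6, 0, 0, 0, 0, 0.6])

```text
time_s: 35.95
tool_pos: [0.5763, -0.0431, 0.1406]
tool_rot: [-178.9, 89.9, -89.1]
force: [-0.4, -0.8, -0.2]
grip_width: 0.0601
```

```bash
python3 - <<'E'
from h import *
o=get_obs();p=read_camera("wrist");fitheld(p,o,.0072,"w18",(.5762,-.0384))
E
```

```text
tcp [576.25184951 -43.09563061 140.61066308] 0.06014973663161512 [[320.1, 246.6, 104.3, 109.8]]
```

View pics/w18.png

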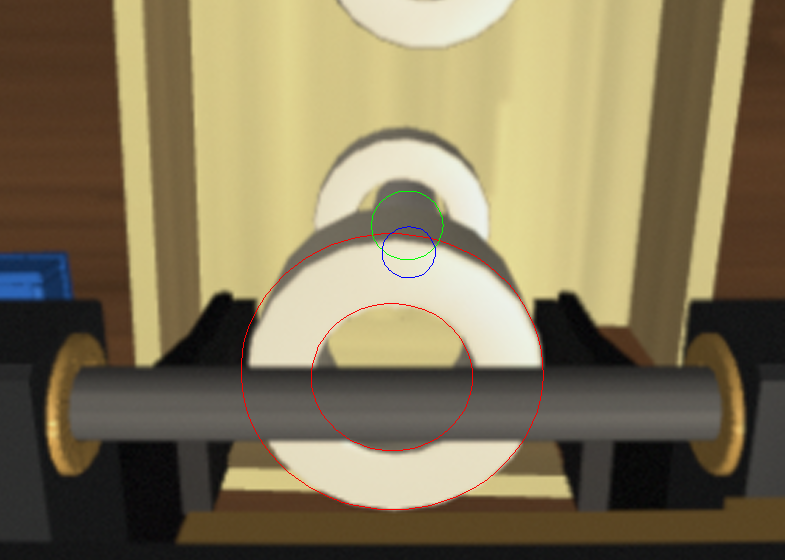

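```bash
python3 - <<'E'
from h import *
for i in range(3):
    o=get_obs();print(o["tool_pos"],o["joint_velocities"].round(1))
    p=read_camera("wrist")
fitheld(p,o,.0072,"w19",(.5762,-.0384))
E
```

```text
[ 0.57639886 -0.04242877  0.14084287] [-0.2 -0.1 -0.6  0.  -0.2 -0.1 -0.1]
[ 0.57638148 -0.04196793  0.14087191] [-0.3 -0.1 -0.6  0.1 -0.   0.  -0.2]
[ 0.5763219  -0.04155022  0.14081903] [-0.3 -0.  -0.4  0.1 -0.1  0.  -0.1]
tcp [576.32189623 -41.55021657 140.81902954] 0.06041425374124606 [[322.2, 249.1, 105.0, 110.6]]
```

View pics/w19.png

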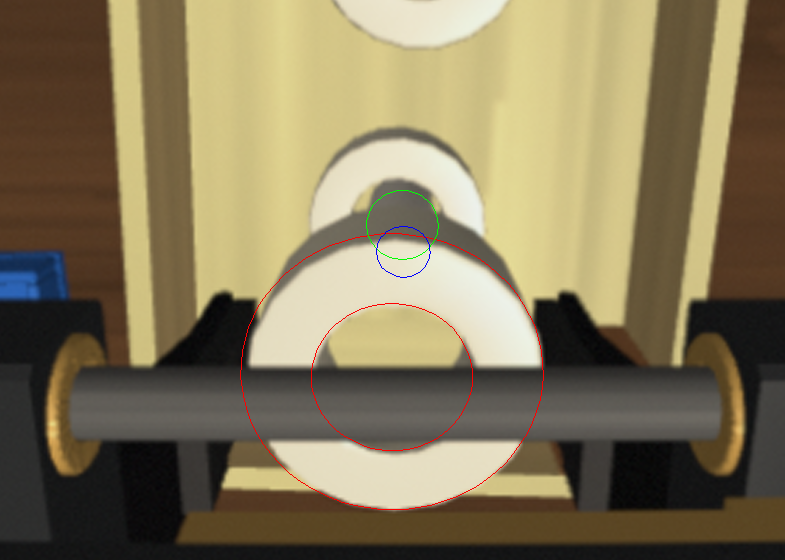

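>>> servo_tool(rows=[0, 0, 0, 0, 0.6, 0, 0, -5, 0, 0.6, 0, 0, -15, 0, 0.6, 0, 0, -25, 0, 0.6, 0, 0, -35, 0, 0.6, 0, 0, -45, 0, 0.6, 0, 0, -45, 0, 0.6])

```text
time_s: 36.83
tool_pos: [0.574, -0.04, 0.0923]
tool_rot: [84.5, 89.7, 174.5]
force: [-0.4, 0.3, -0.4]
grip_width: 0.0599
```

```bash
python3 - <<'E'
from h import *
o=get_obs();print(o["tool_pos"],o["force"])
E
```

```text
[ 0.57399503 -0.03999458  0.09228784] [-0.42506133  0.30536923 -0.43626177]
```

>>> servo_tool(rows=[1, 1, 0, 0, 0.6, 1, 1, -6, 0, 0.6, 1, 1, -12, 0, 0.6, 1, 1, -20, 0, 0.6, 1, 1, -28, 0, 0.6, 1, 1, -35, 0, 0.6, 1, 1, -39, 0, 0.6, 1, 1, -39, 0, 0.6])

```text
time_s: 37.5
tool_pos: [0.5767, -0.0391, 0.0559]
tool_rot: [82.2, 89.9, 172.2]
force: [0.2, 0.3, -0.5]
grip_width: 0.0599
```

```bash
python3 - <<'E'
from h import *
o=get_obs();print(o["tool_pos"],o["force"],o["grip_width"])
p=read_camera("scene");save(p,"s20",(230,120,470,300),3)
E
```

```text
[ 0.5766705  -0.0390677   0.05586452] [ 0.2022667   0.32747593 -0.54659948] 0.059930106839004973
```

View pics/s20.png

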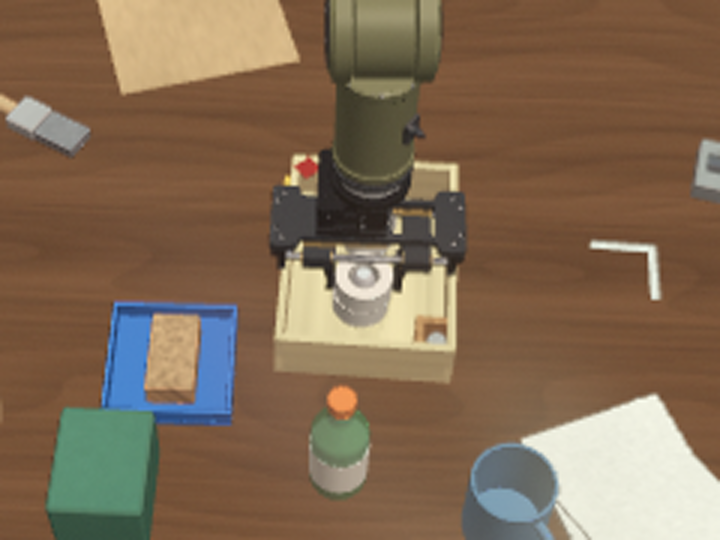

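>>> servo_tool(rows=[0, 0, 0, 0, 0.2, 0, 0, 0, 0, 0.15, 0, 0, 0, 0, 0.15, 0, 0, 20, 0, 0.15, 0, 0, 50, 0, 0.15, 0, 0, 80, 0, 0.1, 10, -20, 110, 0, 0.2, 20, -45, 140, 0, 0.4, 28, -70, 170, 0, 0.6, 28, -75, 180, 0, 0.7])

```text
time_s: 38.38
tool_pos: [0.6078, -0.1204, 0.2421]
tool_rot: [-119.4, 89.4, -29.7]
force: [1.2, -1.0, 1.0]
grip_width: 0.059
```

>>> servo_tool(rows=[0, 0, 0, 0, 0.75, 0, 0, 0, 0, 0.75, 0, 0, 0, 0, 0.75, 0, 0, 0, 0, 0.75])

```text
time_s: 38.72
tool_pos: [0.604, -0.112, 0.2345]
tool_rot: [66.6, 89.8, 156.7]
force: [0.2, 0.6, -0.6]
grip_width: 0.0328
```

```bash
python3 - <<'E'
from h import *
o=get_obs();print(o["tool_pos"],o["grip_width"])
p=read_camera("wrist");save(p,"w21");print(*top(p,"collar0",o,h=.062),"box",*top(p,"box",o,h=.06),sep="\n")
p=read_camera("side");save(p,"sd21",(220,120,420,260),3.5)
p=read_camera("scene");save(p,"s21");print(*top(p,"box",o,h=.06),sep="\n")
E
```

```text
[ 0.60401444 -0.11200901  0.23447624] 0.03279259807798487
(0.98, array([577.6, -39. ]), array([58.2, 57.8]), 14.8, np.float64(62.5), 1509)
(0.69, array([540.8, -32.1]), array([180.8, 240.9]), 88.2, np.float64(60.7), 6854)
(0.67, array([486.3, -33.7]), array([57.8, 58.5]), 37.7, np.float64(62.6), 1856)
box
(0.67, array([540.8, -32.2]), array([180.7, 240.9]), 88.3, np.float64(60.6), 6983)
(0.88, array([544. , -33.1]), array([179.8, 246.8]), 87.9, np.float64(59.3), 686)
```

View pics/w21.png

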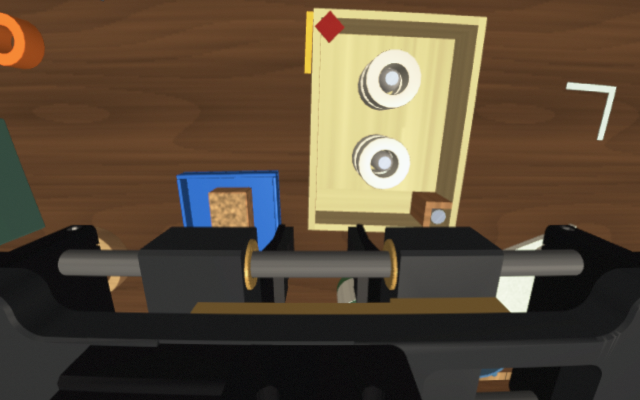

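View pics/sd21.png

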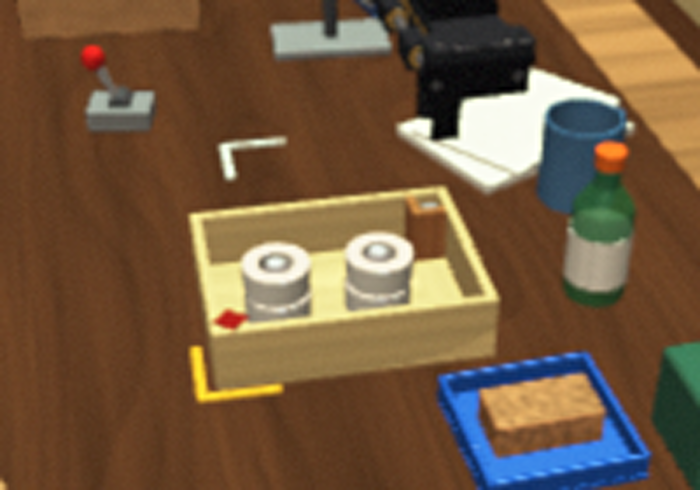

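View pics/s21.png

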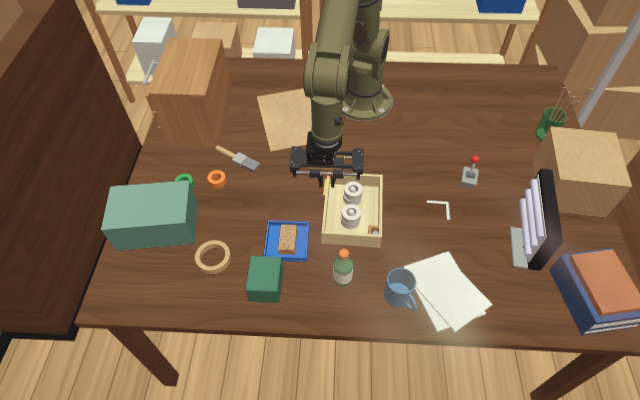

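>>> servo_tool(rows=[-20, -1, 0, 0, 0.75, -40, -2, 0, -1, 0.75, -60, -3, 0, -2, 0.75, -80, -4, 0, -2, 0.75, -92, -4, -10, -2, 0.75, -96, -4, -30, -2, 0.75, -96, -4, -60, -2, 0.75, -96, -4, -80, -2, 0.75, -96, -4, -80, -2, 0.75, -96, -4, -80, -2, 0.75])

```text
time_s: 39.85
tool_pos: [0.5084, -0.1179, 0.1561]
tool_rot: [74.4, 89.9, 162.4]
force: [0.9, -1.3, 0.2]
grip_width: 0.0215
```

```bash
python3 - <<'E'
from h import *
o=get_obs();print(o["tool_pos"],o["grip_width"])
p=read_camera("wrist");save(p,"w22")
for q in [(318,100),(318,200)]: print(onz(p,q,.06,o))
E
```

```text
[ 0.50844164 -0.11789466  0.15606257] 0.021460001667887793
[[ 0.41907093 -0.11603034  0.06      ]]
[[ 0.504845   -0.11924028  0.06      ]]
```

View pics/w22.png

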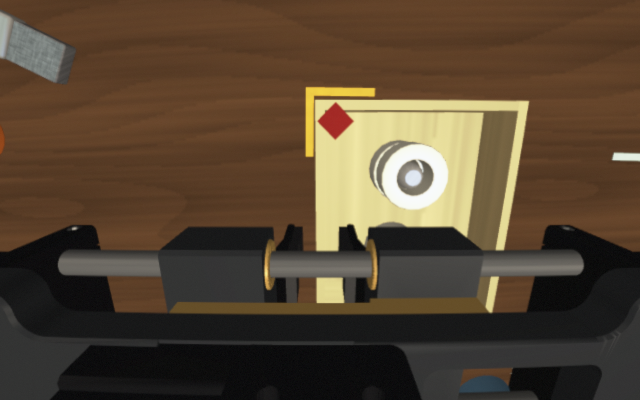

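>>> servo_tool(rows=[0, 1, -30, 0, 0.75, 0, 1, -55, 0, 0.75, 0, 1, -75, 0, 0.75, 0, 1, -90, 0, 0.75, 0, 1, -105, 0, 0.75, 0, 1, -117, 0, 0.75, 0, 1, -117, 0, 0.75])

```text
time_s: 40.48
tool_pos: [0.5087, -0.117, 0.0386]
tool_rot: [73.3, 89.9, 161.3]
force: [-0.1, -0.8, 0.4]
grip_width: 0.022
```

```bash
python3 - <<'E'
from h import *
o=get_obs();print(o["tool_pos"],o["force"],o["grip_width"])
p=np.array([645,35.5]);t=np.array(o["tool_pos"][:2])*1000
r=np.hypot(*(t-p));a0=np.degrees(np.arctan2(*(t-p)[::-1]));print(r,a0)
for d in range(0,100,2):
    a=np.radians(a0-d);q=p+r*np.array([np.cos(a),np.sin(a)]);print(d,np.round(q-t,0),end="; ")
E
```

```text
[ 0.50867801 -0.11696214  0.03863893] [-0.11972443 -0.82883975  0.38893806] 0.022010638902803727
204.5198974026659 -131.80106518844573
0 [0. 0.]; 2 [-5.  5.]; 4 [-10.  10.]; 6 [-15.  15.]; 8 [-20.  20.]; 10 [-24.  26.]; 12 [-29.  32.]; 14 [-33.  38.]; 16 [-37.  43.]; 18 [-40.  50.]; 20 [-44.  56.]; 22 [-47.  62.]; 24 [-50.  69.]; 26 [-53.  75.]; 28 [-56.  82.]; 30 [-58.  89.]; 32 [-60.  95.]; 34 [-62. 102.]; 36 [-64. 109.]; 38 [-65. 116.]; 40 [-66. 123.]; 42 [-67. 130.]; 44 [-68. 137.]; 46 [-68. 145.]; 48 [-68. 152.]; 50 [-68. 159.]; 52 [-68. 166.]; 54 [-67. 173.]; 56 [-66. 180.]; 58 [-65. 187.]; 60 [-64. 194.]; 62 [-62. 201.]; 64 [-60. 208.]; 66 [-58. 215.]; 68 [-56. 222.]; 70 [-54. 228.]; 72 [-51. 235.]; 74 [-48. 241.]; 76 [-45. 248.]; 78 [-41. 254.]; 80 [-37. 260.]; 82 [-34. 266.]; 84 [-30. 272.]; 86 [-25. 278.]; 88 [-21. 283.]; 90 [-16. 289.]; 92 [-11. 294.]; 94 [ -6. 299.]; 96 [ -1. 304.]; 98 [  4. 309.];
```

>>> servo_tool(rows=[-5, 5, 0, -2, 0.75, -10, 10, 0, -4, 0.75, -15, 15, 0, -6, 0.75, -20, 20, 0, -8, 0.75, -24, 26, 0, -10, 0.75, -29, 32, 0, -12, 0.75, -33, 38, 0, -14, 0.75, -37, 43, 0, -16, 0.75, -40, 50, 0, -18, 0.75, -44, 56, 0, -20, 0.75])

```text
time_s: 41.32
tool_pos: [0.4674, -0.0631, 0.0418]
tool_rot: [-97.2, 89.7, -29.3]
force: [2.5, -3.8, -0.9]
grip_width: 0.0215
```

>>> servo_tool(rows=[-3, 6, 0, -2, 0.75, -6, 13, 0, -4, 0.75, -9, 19, 0, -6, 0.75, -12, 26, 0, -8, 0.75, -14, 33, 0, -10, 0.75, -16, 39, 0, -12, 0.75, -18, 46, 0, -14, 0.75, -20, 53, 0, -16, 0.75, -21, 60, 0, -18, 0.75, -22, 67, 0, -20, 0.75])

```text
time_s: 42.15
tool_pos: [0.4448, 0.0032, 0.0418]
tool_rot: [-97.2, 89.7, -49.3]
force: [-1.0, -7.8, 1.5]
grip_width: 0.0221
```

```bash
python3 - <<'E'
from h import *
o=get_obs();print(o["tool_pos"],o["force"],o["grip_width"])
p=read_camera("scene");print(*top(p,"box",h=.06),sep="\n")
save(p,"s23",(270,120,510,300),3)
E
```

```text
[0.44481175 0.00320475 0.04176152] [-0.97536313 -7.76077234  1.462723  ] 0.022050719546836146
(0.78, array([527.7,  40.8]), array([183.2, 243.5]), 51.2, np.float64(59.0), 671)
```

View pics/s23.png

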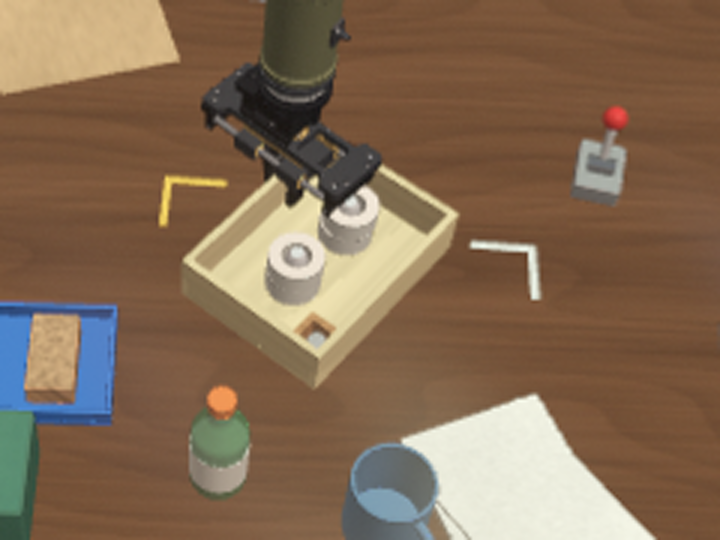

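>>> servo_tool(rows=[-1, 7, 0, -2, 0.75, -2, 14, 0, -4, 0.75, -2, 22, 0, -6, 0.75, -2, 29, 0, -8, 0.75, -2, 36, 0, -10, 0.75, -2, 43, 0, -12, 0.75, -1, 50, 0, -14, 0.75, 0, 57, 0, -16, 0.75, 1, 64, 0, -18, 0.75, 2, 71, 0, -20, 0.75])

```text
time_s: 43.08
tool_pos: [0.4449, 0.0742, 0.0406]
tool_rot: [-136.1, 89.8, -108.3]
force: [-3.1, -7.0, 2.7]
grip_width: 0.0225
```

>>> servo_tool(rows=[2, 7, 0, -2, 0.75, 4, 14, 0, -4, 0.75, 6, 21, 0, -6, 0.75, 8, 28, 0, -8, 0.75, 10, 34, 0, -10, 0.75, 13, 41, 0, -12, 0.75, 16, 47, 0, -14, 0.75, 19, 54, 0, -16, 0.75, 23, 60, 0, -18, 0.75, 27, 66, 0, -20, 0.75])

```text
time_s: 43.92
tool_pos: [0.4691, 0.1403, 0.0398]
tool_rot: [-154.1, 89.5, -146.2]
force: [-9.9, -7.2, 7.5]
grip_width: 0.0221
```

```bash
python3 - <<'E'
from h import *
o=get_obs();print(o["tool_pos"],o["force"],o["grip_width"])
p=read_camera("scene");print(*top(p,"box",h=.06),sep="\n")
save(p,"s24",(270,120,510,300),3)
E
```

```text
[0.46914326 0.14032964 0.03984286] [-9.91463763 -7.18911276  7.47700734] 0.02214610574757614
(0.63, array([559.1, 116.9]), array([184.2, 242.5]), 12.4, np.float64(59.0), 755)
```

View pics/s24.png

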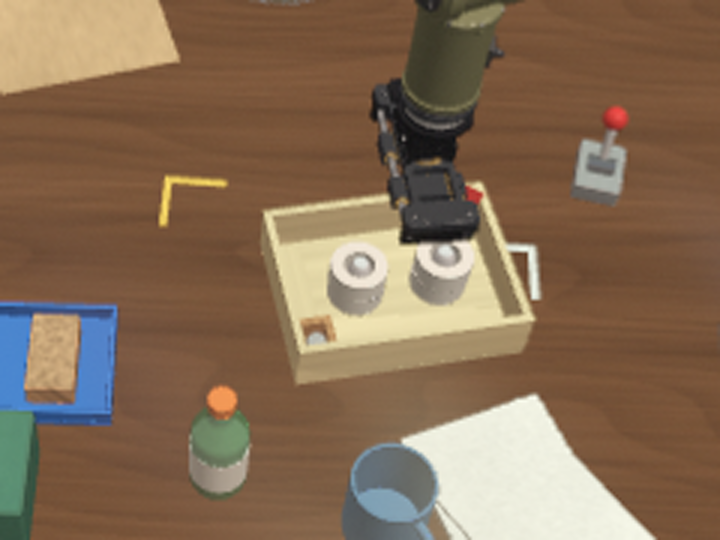

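```bash
python3 - <<'E'
from h import *
p=read_camera("wrist");save(p,"w25");o=get_obs();print(o["force"],o["tool_pos"],o["wrist_torque"])
z=R.from_euler('xyz',o["tool_rot"],degrees=True).as_matrix()[:,2];print("jaw",np.degrees(np.arctan2(z[1],z[0])))
p=read_camera("side");save(p,"sd25",(240,100,440,240),3.5);print(*top(p,"box",o,h=.06),sep="\n")
E
```

```text
[-4.97860343 -1.9545962   1.55219557] [0.47048617 0.14259815 0.03998113] [-0.38658451  1.11722894  0.0608699 ]
jaw 8.040591809050053
```

View pics/w25.png

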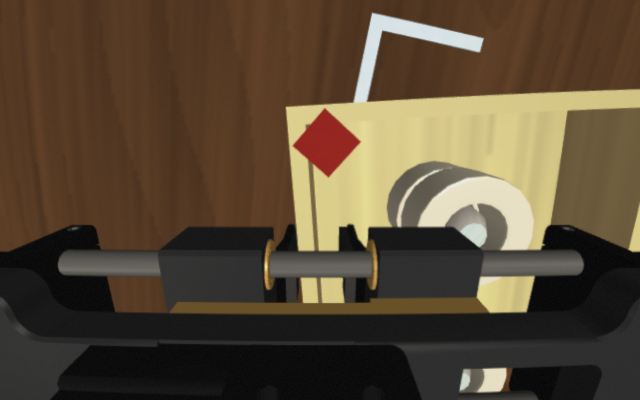

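View pics/sd25.png

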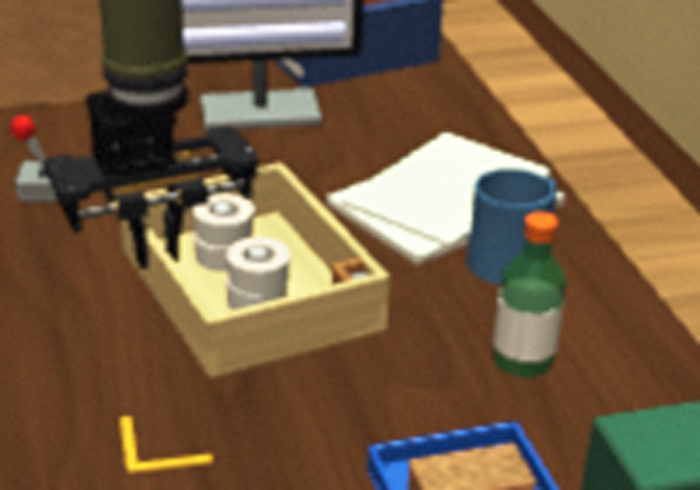

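>>> servo_tool(rows=[3, 4, 0, -1, 0.75, 5, 8, 0, -2, 0.75, 8, 12, 0, -3, 0.75, 11, 16, 0, -4, 0.75, 14, 19, 0, -5, 0.75, 17, 23, 0, -6, 0.75, 20, 27, 0, -8, 0.75, 23, 31, 0, -9, 0.75, 26, 34, 0, -10, 0.75, 26, 34, 0, -10, 0.75])

```text
time_s: 45.0
tool_pos: [0.4964, 0.1769, 0.0398]
tool_rot: [-162.6, 89.8, -164.6]
force: [-4.4, -1.4, 0.9]
grip_width: 0.0219
```

```bash
python3 - <<'E'
from h import *
o=get_obs();print(o["tool_pos"],o["force"],o["grip_width"])
p=read_camera("scene");print(*top(p,"box",h=.06),sep="\n")
p=read_camera("wrist");save(p,"w26")
E
```

```text
[0.49640908 0.1769446  0.03981292] [-4.40812516 -1.42379047  0.94068756] 0.021902338975272054
(0.68, array([578.4, 134.1]), array([240.2, 186.1]), 89.6, np.float64(59.1), 794)
```

View pics/w26.png

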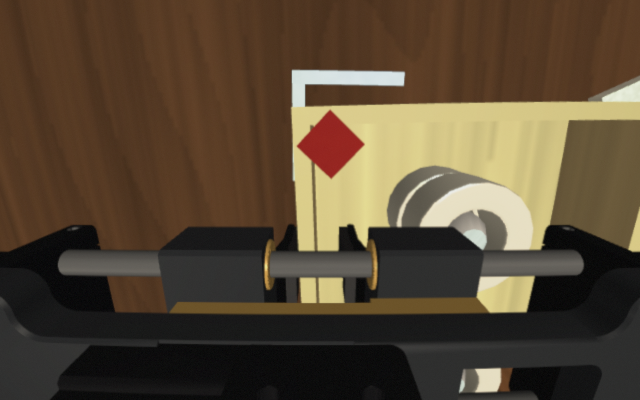

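>>> servo_tool(rows=[2, 2, 0, -1, 0.75, 4, 4, 0, -2, 0.75, 5, 6, 0, -2, 0.75, 5, 6, 0, -2, 0.75, 5, 6, 0, -2, 0.75])

```text
time_s: 45.57
tool_pos: [0.5014, 0.1822, 0.0398]
tool_rot: [-152.3, 89.8, -156.2]
force: [-4.3, -2.8, 0.8]
grip_width: 0.022
```

```bash
python3 - <<'E'
from h import *
o=get_obs();print(o["tool_pos"],o["force"],o["grip_width"])
p=read_camera("scene");print(*top(p,"box",h=.06),sep="\n")
E
```

```text
[0.50143949 0.18222438 0.03978645] [-4.2514235  -2.83945998  0.83890136] 0.021974860947796444
(0.6, array([582.7, 136.6]), array([239.7, 184.1]), 87.4, np.float64(59.2), 759)
```

>>> servo_tool(rows=[-6, 0, 0, 0, 0.75, -6, 0, 0, 0, 0.75, -6, 0, 30, 0, 0.75, -6, 0, 70, 0, 0.75, -6, 0, 110, 0, 0.75, -6, -15, 150, 0, 0.75, -6, -30, 170, 0, 0.75, -6, -30, 170, 0, 0.75, -6, -30, 170, 0, 0.75])

```text
time_s: 46.42
tool_pos: [0.4988, 0.1527, 0.2121]
tool_rot: [18.4, 89.7, 14.3]
force: [-0.5, 0.7, -0.2]
grip_width: 0.0216
```

```bash
python3 - <<'E'
from h import *
np.set_printoptions(precision=1,suppress=True)
o=get_obs();print(o["tool_pos"]*1000,o["force"],o["qpos"])
p=read_camera("wrist");save(p,"w27");print(*top(p,"box",o,h=.06),*top(p,"collar0",o,h=.062),sep="\n")
s=read_camera("scene");save(s,"s27",(270,120,510,300),3);print(*top(s,"box",h=.06),sep="\n")
s=read_camera("side");print(*top(s,"box",h=.06),*top(s,"collar0",h=.062),sep="\n")
E
```

```text
[498.8 152.7 212.1] [-0.5  0.7 -0.2] [ -5.2   3.9 -15.4 102.8   1.1  73.1 -25. ]
(0.79, array([578. , 137.1]), array([240.7, 180.2]), 87.5, np.float64(60.5), 5249)
(0.92, array([576.7, 191.4]), array([58.5, 58. ]), 86.1, np.float64(62.5), 1863)
(0.56, array([567.7, 113.6]), array([58.1, 34. ]), 15.6, np.float64(62.2), 787)
(0.83, array([581.6, 136.9]), array([240.4, 186.6]), 87.5, np.float64(59.0), 870)
(0.59, array([579.2, 137. ]), array([247. , 179.6]), 87.5, np.float64(61.3), 537)
(0.58, array([574.6,  98.6]), array([60.2, 55.8]), 48.4, np.float64(63.6), 137)
(0.51, array([575.4, 174.6]), array([94.9, 53. ]), 77.0, np.float64(63.7), 132)
```

View pics/w27.png

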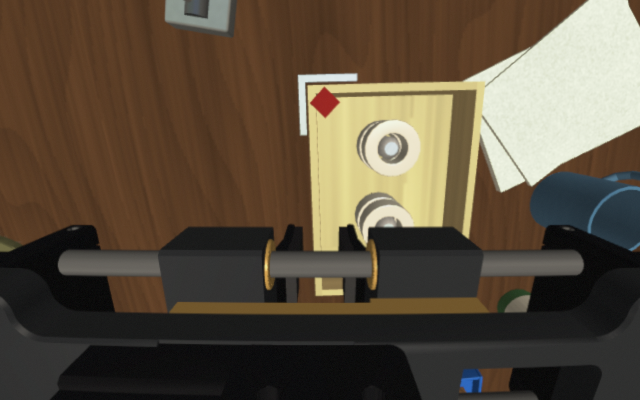

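View pics/s27.png

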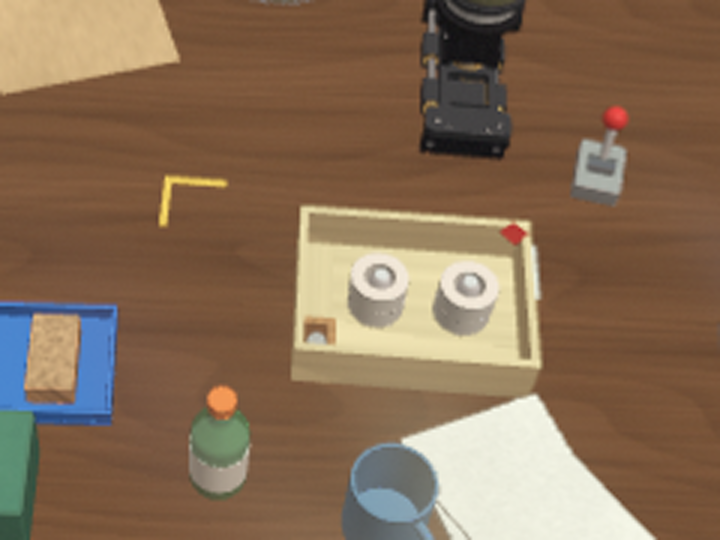

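>>> servo_tool(rows=[-15, 15, 0, 0, 0.75, -35, 35, 0, 0, 0.75, -55, 55, 0, 0, 0.85, -75, 75, 0, 0, 1, -85, 95, 0, 0, 1, -90, 105, 0, 0, 1, -90, 105, 0, 0, 1, -90, 105, 0, 0, 1])

```text
time_s: 47.48
tool_pos: [0.4075, 0.2575, 0.2094]
tool_rot: [-75.8, 90.0, -79.8]
force: [0.7, -0.7, -0.3]
grip_width: 0.0007
```

```bash
python3 - <<'E'
from h import *
np.set_printoptions(precision=1,suppress=True)
o=get_obs();print(o["tool_pos"]*1000,o["force"],o["qpos"])
p=read_camera("wrist");save(p,"w28")
for n in("lamp_switch_base","lamp_switch"):
  for d in cut_out(n,p)[:2]:
    P,_=cloud(p,o,mask=d["pixels"]);P=P*1000
    print(n,d["score"],d["extent"],P.min(0),P.max(0))
    for a,b in((5,40),(40,65),(65,80),(75,110)):
        T=P[(P[:,2]>a)&(P[:,2]<b)]
        if len(T)>5: print(a,b,len(T),np.median(T,0),cv2.minAreaRect(T[:,:2].astype(np.float32)))
E
```

```text
[407.5 257.5 209.4] [ 0.7 -0.7 -0.3] [-12.5  -0.4 -22.7 107.4  -0.1  73.  -39.2]
lamp_switch_base 0.67 [285.2, 98.4, 77.2, 54.0] [326.9 326.1  -0.3] [420.7 390.1  91.7]
5 40 2459 [388.  354.5  26. ] ((382.2595520019531, 358.14849853515625), (50.75890350341797, 70.32166290283203), 76.34481811523438)
40 65 135 [373.7 359.5  53. ] ((373.92559814453125, 360.1455078125), (9.894457817077637, 12.529200553894043), 76.54640197753906)
65 80 26 [369.6 357.4  78.9] ((365.60858154296875, 360.79541015625), (25.71640396118164, 11.252583503723145), 64.52289581298828)
75 110 638 [360.7 362.6  87.1] ((359.3315734863281, 363.462890625), (24.515628814697266, 24.76821517944336), 83.72265625)
lamp_switch 0.91 [271.8, 90.2, 43.3, 34.4] [337.8 351.1  -0.1] [381.8 376.9  91.7]
5 40 30 [379.5 358.8  37.1] ((369.3876037597656, 360.8417053222656), (23.876440048217773, 24.765350341796875), 64.73771667480469)
40 65 132 [373.7 359.7  53.1] ((373.932861328125, 360.1758117675781), (9.832183837890625, 12.529200553894043), 76.54640197753906)
65 80 26 [369.6 357.4  78.9] ((365.60858154296875, 360.79541015625), (25.71640396118164, 11.252583503723145), 64.52289581298828)
75 110 623 [361.  362.5  87.2] ((359.47216796875, 362.8261413574219), (24.591106414794922, 23.475414276123047), 2.182184934616089)
```

View pics/w28.png

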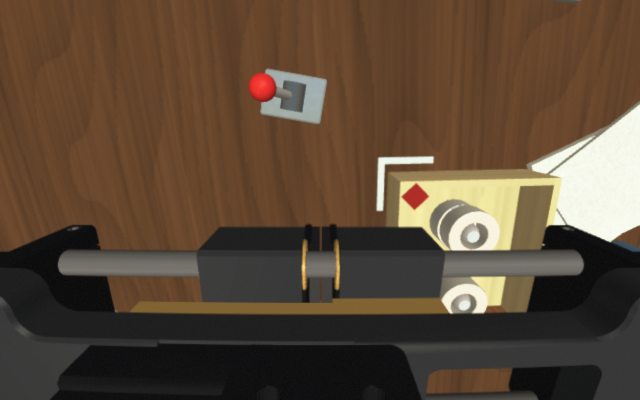

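>>> servo_tool(rows=[-15, 20, 0, -2, 1, -35, 45, 0, -5, 1, -55, 70, 0, -8, 1, -75, 95, 0, -10, 1, -90, 112, 0, -10, 1, -93, 115, -20, -10, 1, -93, 115, -50, -10, 1, -93, 115, -80, -10, 1, -93, 115, -80, -10, 1])

```text
time_s: 48.38
tool_pos: [0.3125, 0.3688, 0.1243]
tool_rot: [-120.0, 89.4, -134.1]
force: [-0.5, -1.5, -0.4]
grip_width: 0.0003
```

```bash
python3 - <<'E'
from h import *
np.set_printoptions(precision=1,suppress=True)
o=get_obs();print(o["tool_pos"]*1000,o["force"],o["qpos"])
z=R.from_euler('xyz',o["tool_rot"],degrees=True).as_matrix()[:,2];print("jaw",np.degrees(np.arctan2(z[1],z[0])))
p=read_camera("wrist");save(p,"w29")
for d in cut_out("lamp_switch",p)[:2]:
    P,_=cloud(p,o,mask=d["pixels"]);P=P*1000;T=P[P[:,2]>75];print(d["score"],len(T),np.median(T,0) if len(T) else 0,T.max(0))
E
```

```text
[312.5 368.8 124.3] [-0.5 -1.5 -0.4] [-22.    5.3 -32.  112.5   3.1  63.6 -69.4]
jaw -14.099285311946407
0.69 931 [358.5 368.2  86.5] [372.  376.9  91.7]
```

View pics/w29.png

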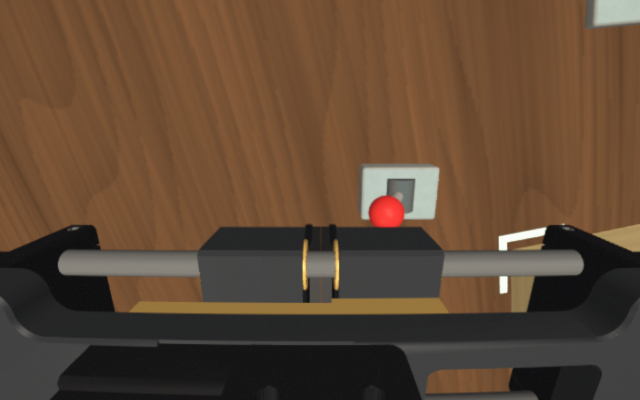

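```bash
python3 - <<'E'
from h import *
np.set_printoptions(precision=1,suppress=True)
o=get_obs();print(o["tool_pos"]*1000)
p=read_camera("wrist")
hsv=cv2.cvtColor(p["frame"],cv2.COLOR_BGR2HSV)
m=(cv2.inRange(hsv,(0,180,120),(6,255,255))|cv2.inRange(hsv,(174,180,120),(180,255,255)))
n,l,s,c=cv2.connectedComponentsWithStats(m);i=1+np.argmax(s[1:,4]);print(s[i],c[i])
print("ball",onz(p,c[i],.080,o)*1000)
print("house corners",onz(p,[(361,165),(438,165),(437,219),(361,219)],.026,o)*1000)
P,_=cloud(p,o,mask=l==i);P=P*1000;print(len(P),P.min(0),P.max(0))
# sphere fit
A=np.c_[2*P,np.ones(len(P))];x=np.linalg.lstsq(A,(P**2).sum(1),rcond=None)[0];print("sphere",x[:3],np.sqrt(x[3]+x[:3]@x[:3]))
E
```

```text
[314.5 371.8 129.2]
[366 199  34  28 763] [382.4 213.9]
ball [[359.3 365.5  80. ]]
house corners [[356.8 395.3  26. ]
 [424.4 378.5  26. ]
 [416.3 327.4  26. ]
 [346.1 345.1  26. ]]
759 [338.3 329.1  -0.8] [370.7 405.9 195.1]
sphere [345.6 383.5 136.2] 54.880257240378235
```

>>> servo_tool(rows=[0, 2, -15, 0, 1, 0, 2, -35, 0, 1, 0, 2, -50, 0, 1, 0, 2, -54, 0, 1, 0, 2, -54, 0, 1, 6, 1, -54, 0, 1, 12, -1, -54, 0, 1, 18, -3, -54, 0, 1, 24, -4, -54, 0, 1, 30, -5, -54, 0, 1])

```text
time_s: 49.37
tool_pos: [0.3446, 0.3681, 0.0763]
tool_rot: [112.7, 90.0, 98.7]
force: [-2.4, 1.3, 3.0]
grip_width: 0.0005
```

>>> servo_tool(rows=[6, -1, 0, 0, 1, 12, -3, 0, 0, 1, 18, -4, 0, 0, 1, 24, -6, 0, 0, 1, 30, -7, 0, 0, 1, 36, -9, 0, 0, 1, 40, -10, 0, 0, 1, 44, -11, 0, 0, 1, 44, -11, 0, 0, 1])

```text
time_s: 50.12
tool_pos: [0.389, 0.3562, 0.0753]
tool_rot: [-68.2, 90.0, -82.2]
force: [-0.0, -0.3, -0.2]
grip_width: 0.0003
```

```bash
python3 - <<'E'
from h import *
np.set_printoptions(precision=1,suppress=True)
o=get_obs();print(o["tool_pos"]*1000,o["force"])
p=read_camera("side");save(p,"sd30",(200,100,360,220),4)
p=read_camera("scene");save(p,"s30",(400,120,540,220),5)
E
```

```text
[389.  356.2  75.3] [-0.  -0.3 -0.2]
```

View pics/sd30.png

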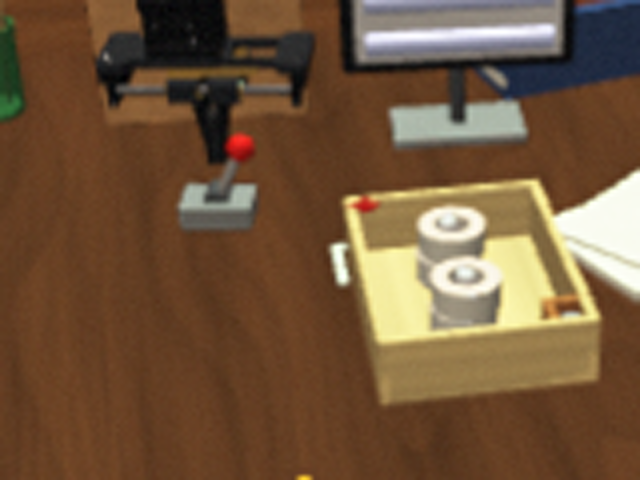

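View pics/s30.png

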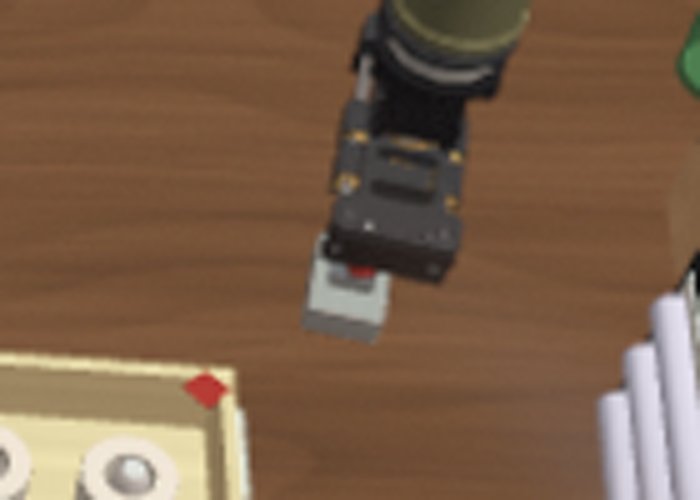

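>>> servo_tool(rows=[3, -1, 0, 0, 1, 6, -2, 0, 0, 1, 8, -2, 0, 0, 1, 8, -2, 0, 0, 1])

```text
time_s: 50.55
tool_pos: [0.3908, 0.3563, 0.0754]
tool_rot: [-159.5, 89.5, -173.4]
force: [-12.6, 0.7, 8.2]
grip_width: 0.0008
```

>>> servo_tool(rows=[-6, 2, 0, 0, 1, -20, 5, 0, 0, 1, -20, 5, 20, 0, 1, -20, 5, 50, 0, 1, -10, -10, 90, 0, 1, 10, -40, 120, 0, 1, 30, -70, 130, 0, 1, 40, -90, 130, 0, 1, 40, -95, 130, 0, 1, 40, -95, 130, 0, 1])

```text
time_s: 51.38
tool_pos: [0.4368, 0.2578, 0.2058]
tool_rot: [-14.2, 89.9, -28.5]
force: [0.3, -0.0, -0.2]
grip_width: 0.0007
```

```bash
python3 - <<'E'
from h import *
np.set_printoptions(precision=1,suppress=True)
o=get_obs();print(o["tool_pos"]*1000,o["force"])
p=read_camera("side");save(p,"sd31");P=top(p,"box",h=.06);print(P)
for d in cut_out("lamp_switch",p)[:2]:
    Q,_=cloud(p,mask=d["pixels"]);Q=Q*1000;T=Q[Q[:,2]>70];print(d["score"],np.median(T,0) if len(T) else 0)
p=read_camera("scene");save(p,"s31");print(*top(p,"box",h=.06),*top(p,"sanding_block",h=.036),sep="\n")
for d in cut_out("lamp_switch",p)[:2]:
    Q,_=cloud(p,mask=d["pixels"]);Q=Q*1000;T=Q[Q[:,2]>70];print(d["score"],np.median(T,0) if len(T) else 0)
p=read_camera("wrist");save(p,"w31")
for n in("collar0","box","lamp_switch"): print(n,*top(p,n,o,h=.062 if n!="lamp_switch" else .085),sep="\n")
E
```

```text
[436.8 257.8 205.8] [ 0.3 -0.  -0.2]
[(0.82, array([579.9, 136.3]), array([248.6, 180.9]), 87.5, np.float64(61.6), 627)]
0.4 0
(0.64, array([581.9, 136.7]), array([240.3, 186. ]), 87.5, np.float64(59.1), 814)
(0.74, array([ 667.8, -228. ]), array([93.9, 47.3]), 1.1, np.float64(36.3), 391)
0.71 0
0.58 [420.2 347.9  81.4]
collar0
(0.74, array([578.9, 186.9]), array([57.3, 58.8]), 73.1, np.float64(63.0), 1687)
(0.69, array([570.6,  92.1]), array([50.6, 57. ]), 79.0, np.float64(63.1), 1083)
box
(0.74, array([580.5, 151.2]), array([203.6, 181.5]), 87.3, np.float64(61.3), 3784)
lamp_switch
(0.64, array([412.9, 347.9]), array([24.8, 24.6]), 66.8, np.float64(85.3), 588)
```

View pics/sd31.png

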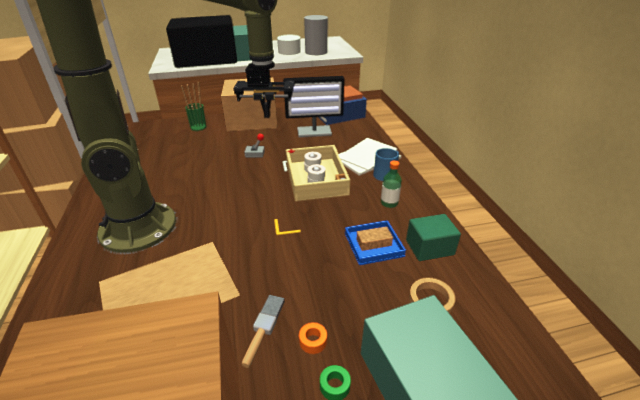

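View pics/s31.png

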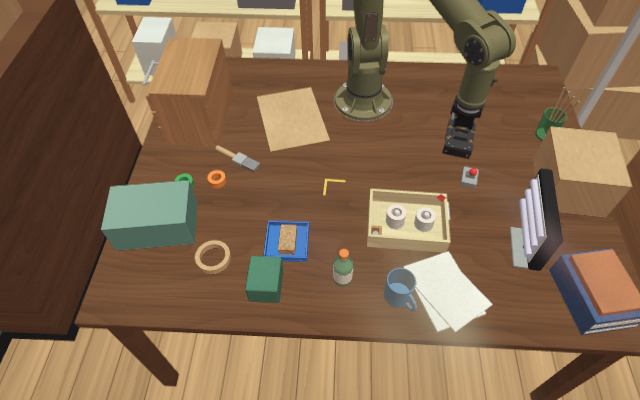

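View pics/w31.png

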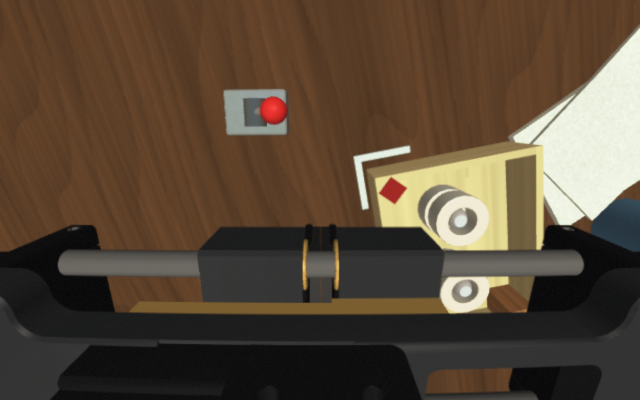

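```bash
python3 -c "
from cell import sign_off
print(sign_off())"
```

```text
the job is handed in; nothing more can be done
None
```

The whole job was carried out and handed in at about 52 s of the 210 s; sign-off gave no verdict.

**What I did:**
- I put the cork block in the blue tray.
- I swung the box round its pin to the yellow mark, with the fingers either side of its wall.
- I slid all four white collars onto the two shafts, two on each, and swung the loaded box back to the white mark.
- I pushed the red lever over until it met its stop, with about 13 N at the wrist.

**Last checks:**
- **Box:** it stood at 87.5°, against about 87.3° read off the marks. I measured its free corner at about (493, 261) mm. That is just inside the white L and about 6 mm from where the pin position predicts the mark, within the 25 mm allowed.
- **Collars:** all lie flat with their tops at 62–63 mm, where two stacked should be. The last collar centres came from partly hidden views. The bore leaves only about 4 mm of play, so they cannot be off by the 10 mm limit.
- **Block:** it lies flat in the tray, about 5 mm from its centre.
- **Lever:** the ball was at about (413–420, 348) mm, against about (416, 348) predicted for fully over.
- **Other things:** the glue, brush and the green and orange rings looked unmoved in the pictures. The gripper was clear of everything.

**Disagreements:** the fixed cameras and the wrist camera differed by 3–5 mm in x, so I used close wrist views for the fits. The push on the loaded box briefly rose to about 14 N, then fell to about 5 N with the arm at rest; nothing in the pictures was blocking it.

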